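# Put the spice jars away in the pedal-lid caddy

## Task

Put the spice jars away: press the caddy's pedal all the way down so that its lid stands fully open, stand every jar that is on the worktop (some have toppled) upright in the row inside, moving the jar already there along if it leaves too little room, without toppling it, and only then ease the pedal gently all the way back up so that the lid shuts over the whole row. Work the lid by its pedal only, without touching the lid, and leave the shaker, the garlic and the tomato where they are.

Things in the scene. Friction and masses are not known exactly. Their poses are not given: they have to be found in the camera images.
- caddy: pedal-lid spice caddy, fixed: white box with wooden ends, mm: 305 long (its y), 108 deep (x -58 to +50), 112 high shut. Origin on the worktop below the middle of the row; the pedal is on the -x side; z up. Front rail (x -58 to -28) and rear rail (x 28 to 50) are 65 high, end panels (10 thick) 108 high: a standing jar's cap shows above the rails and can be gripped across x
- row_floor (a point): middle of the floor of the caddy's inside, 6 mm above the worktop; axes as the caddy's. One straight channel for a row of jars runs along y: 56 wide in x (centre line x = 0), 285 long (y from -142 to +142). It holds five jars side by side with about 40 mm to spare in all
- caddy_lid: white lid, a hood (top, front, back; mm: 305 long, 105 deep, 47 high). Origin on its hinge, at the caddy's x = 50, z = 65; its z axis is up when shut and leans back as it opens. Linked to the pedal, it turns 6.1 times the pedal's angle, to 2.2 rad. Fully open it leans back behind the hinge, its front edge 60 behind the hinge and 145 above the worktop, clear of the row
- caddy_pedal (a joint): pedal angle: 0 = up, lid shut; 0.36 = fully down, lid fully open. The pivot runs along the caddy's y at its x = -64, y = 0, z = 45 mm. It takes about 8 N at the pad to press down and as much to raise; it has no spring and stays where it is left
- pedal_pad (a point): middle of the top face of the pedal's black rubber pad, mm: 44 long in x, 36 wide in y, 14 thick, centred 118 in front of the pivot. The pad slopes 0.18 rad above level when up, 0.18 below level when down; this point goes from about 73 to about 31 above the worktop. Press its top with closed fingers; to raise it, pinch it by its two sides
- salt_mid (a point): round clear glass spice jar of white grains with a brown wooden cap, 96 tall (mm); glass 44 across from the foot to 75 up, cap 48 across from 75 to 96 up (does not come off), 0.1 to 0.2 kg. The point is on its axis half-way up, 48 from the foot; its z axis runs along the jar from foot to cap. Already standing in the caddy's row
- sesame_mid (a point): round clear glass spice jar of beige sesame seed with a brown wooden cap, 96 tall (mm); glass 44 across from the foot to 75 up, cap 48 across from 75 to 96 up (does not come off), 0.1 to 0.2 kg. The point is on its axis half-way up, 48 from the foot; its z axis runs along the jar from foot to cap. Starts standing on the worktop; may be absent
- chilli_mid (a point): round clear glass spice jar of red chilli flakes with a brown wooden cap, 96 tall (mm); glass 44 across from the foot to 75 up, cap 48 across from 75 to 96 up (does not come off), 0.1 to 0.2 kg. The point is on its axis half-way up, 48 from the foot; its z axis runs along the jar from foot to cap. Starts toppled, lying on the worktop; may be absent
- pepper_mid (a point): round clear glass spice jar of grey ground pepper with a brown wooden cap, 96 tall (mm); glass 44 across from the foot to 75 up, cap 48 across from 75 to 96 up (does not come off), 0.1 to 0.2 kg. The point is on its axis half-way up, 48 from the foot; its z axis runs along the jar from foot to cap. Starts toppled, lying on the worktop; may be absent
- white_mid (a point): round clear glass spice jar of white grains with a brown wooden cap, 96 tall (mm); glass 44 across from the foot to 75 up, cap 48 across from 75 to 96 up (does not come off), 0.1 to 0.2 kg. The point is on its axis half-way up, 48 from the foot; its z axis runs along the jar from foot to cap. Starts standing on the worktop; may be absent
- shaker: glass shaker with a grey domed top, 44 across, 90 tall (mm); origin under it; a bystander to be left where it is
- garlic: garlic bulb, 53 across (mm); origin under it; a bystander to be left where it is
- tomato: red tomato, 77 across, 72 tall (mm); origin under it; a bystander to be left where it is
Not all that is in view belongs to the job. What is shaped like the part that bears pepper_mid but blue is not meant.

How it is judged:
On the way, in this order (a step that is already met when the one before it is completed fails the run):
1. the pedal is pressed fully down, so that the lid stands fully open (value of joint caddy_pedal above 0.33 rad), for 0.2 s.
2. with the lid still fully open, every jar stands upright in the caddy's row (x of salt_mid in the frame of caddy between -0.02 and 0.02 m and y of salt_mid in the frame of caddy between -0.135 and 0.135 m and z of salt_mid in the frame of caddy between 0.044 and 0.064 m and angle between each of salt_mid, sesame_mid, chilli_mid, pepper_mid, white_mid's own z axis and vertical below 0.15 rad and x of sesame_mid in the frame of caddy between -0.02 and 0.02 m and y of sesame_mid in the frame of caddy between -0.135 and 0.135 m and z of sesame_mid in the frame of caddy between 0.044 and 0.064 m and x of chilli_mid in the frame of caddy between -0.02 and 0.02 m and y of chilli_mid in the frame of caddy between -0.135 and 0.135 m and z of chilli_mid in the frame of caddy between 0.044 and 0.064 m and x of pepper_mid in the frame of caddy between -0.02 and 0.02 m and y of pepper_mid in the frame of caddy between -0.135 and 0.135 m and z of pepper_mid in the frame of caddy between 0.044 and 0.064 m and x of white_mid in the frame of caddy between -0.02 and 0.02 m and y of white_mid in the frame of caddy between -0.135 and 0.135 m and z of white_mid in the frame of caddy between 0.044 and 0.064 m and value of joint caddy_pedal above 0.33 rad), for 0.2 s.
At the end, for the whole second after the job is handed in: the pedal is all the way up (within 0.03 rad), the lid at rest, and every jar present stands upright (within 0.15 rad) on the floor of the caddy's row (centre within 20 mm of the centre line and 135 mm of the middle along the row, 44 to 64 mm above the worktop) (x of salt_mid in the frame of caddy between -0.02 and 0.02 m and y of salt_mid in the frame of caddy between -0.135 and 0.135 m and z of salt_mid in the frame of caddy between 0.044 and 0.064 m and angle between each of salt_mid, sesame_mid, chilli_mid, pepper_mid, white_mid's own z axis and vertical below 0.15 rad and x of sesame_mid in the frame of caddy between -0.02 and 0.02 m and y of sesame_mid in the frame of caddy between -0.135 and 0.135 m and z of sesame_mid in the frame of caddy between 0.044 and 0.064 m and x of chilli_mid in the frame of caddy between -0.02 and 0.02 m and y of chilli_mid in the frame of caddy between -0.135 and 0.135 m and z of chilli_mid in the frame of caddy between 0.044 and 0.064 m and x of pepper_mid in the frame of caddy between -0.02 and 0.02 m and y of pepper_mid in the frame of caddy between -0.135 and 0.135 m and z of pepper_mid in the frame of caddy between 0.044 and 0.064 m and x of white_mid in the frame of caddy between -0.02 and 0.02 m and y of white_mid in the frame of caddy between -0.135 and 0.135 m and z of white_mid in the frame of caddy between 0.044 and 0.064 m and value of joint caddy_pedal below 0.03 rad and linear speed of caddy_lid below 0.02 m/s); the robot touches nothing.
It fails at once if the pedal is let up so fast that the lid slams (faster than 0.8 rad/s at the pedal) (velocity of joint caddy_pedal below -0.8 rad/s).
It fails at once if the fingers or the arm push on the lid (contact force between any of the fingers, the arm and caddy_lid above 2 N).
It fails at once if the jar that already stood in the row is toppled (angle between salt_mid's own z axis and vertical above 0.6 rad).
It fails at once if the shaker, the garlic or the tomato is moved by more than 3 cm (distance of any of shaker, garlic, tomato from where it was at the start of the episode above 0.03 m).
Of chilli_jar, pepper_jar, white_jar, sesame_jar only 3 to 4 are there at a start; the rules pass over those that are not, and their reading is None.
Once in a run the grip may slacken for a moment while it holds something.
It also fails if it takes over 210 s, if anything falls off the work surface, if the arm or the gripper's body presses on something with over 40 N, if the wrist force passes 120 N, or if a joint passes its speed limit or range.

## Robot

A 7-joint arm with a two-finger parallel gripper is mounted at the origin on a cart in front of the work surface, level with it; the furniture and walls round the work are solid. World frame = base frame: x ahead of the robot, y to its left, z up, the work surface at z = 0. Lengths are in m, angles in rad, forces in N, time in s.
With the tool pointing down it reaches from about 0.35 to 0.9 m from the base axis. Payload 8.1 kg.
Tool frame: the origin (TCP) lies on the centre line of the jaws, within the pads' length; the fingertips stand 17 mm ahead of it and the grasp point (between the pads) lies 2 mm behind it; z points along the fingers, y is the direction in which the jaws open and shut (so a half turn about z gives the same grasp; the last joint's range is limited). The gripper opens to 92 mm and grips with 3 to 60 N. Pads are 19 mm wide; open, the fingers measure 130 mm over their backs; the gripper's body (75 mm by 190 mm) begins 47 mm behind the grasp point.
Start: joints at [-1.341, 0.434, 0.025, 1.573, -0.012, 1.134, -0.075], TCP at [0.204, 0.591, 0.244] pointing down, gripper open.
Joint ranges: [-2.62, 2.62], [-0.44, 2.09], [-1.27, 1.32], [0.08, 2.57], [-1.32, 4.46], [0.12, 2], [-2.74, 2.74]. Speed limits (rad/s): [2.22, 2.22, 3.01, 3.01, 3.14, 3.14, 3.14].

## Interface

Orientations are given as a rotation vector (axis times angle).
In Python, from cell import arm gives the robot as it stands.
- The arm moves only by the shell command python3 -m creep 'ROWS' [FORCE]. ROWS is JSON, a list that holds one entry, the list of rows, each a list of 7 numbers: the shift along the world's x, y, z in cm, then the turn, a rotation vector about the world's x, y, z in degrees, then the opening, from -1 (shut) to 1 (fully open), so that 0 is half open. In form: [[[tx, ty, tz, ax, ay, az, jaw], ...]]. A call has 1 to 5 rows; each row is the pose to reach, as a shift and turn from the pose commanded when the call began; what a row does not reach only later rows make up. A row lasts 1/10 s, in which the tool goes at most 50 mm and 8.59 degrees, less where a joint would pass 70% of its speed; a pose out of reach is approached as far as the arm can. A call with a gripper value outside its range is refused whole. The fingers move at their own pace and stop on an object; FORCE is the grip in N (left out, the last holds). Time passes only in rows, so rows that repeat a pose let the fingers close. It gives the time, the measured TCP pose, the force and the opening at its end, in the units of the state.
- arm.observe(): the state, without advancing time (a new reading comes with each control period).
- arm.get_image(name): name is "side" or "top"; returns the picture (480x640x3 uint8, red, green, blue); there is no depth.
- arm.camera_model(name): a dict with "vfov" (degrees; the focal length in pixels is half the picture's height over the tangent of half this angle, whatever the lens; pixels are square), "cx", "cy" (the principal point, pixels), "cam_to_world" (4x4, takes a point from camera to world coordinates). Camera axes: x right, y down, z forward; pixel columns grow to the right and rows downward; lengths in m; the calibration is good to about 2 mm. A picture is of the moment at which its call begins. camera_model takes no time and is no camera call.
- arm.sign_off(): hands the job in, once; it reports no verdict.
The state is a dict: "clock": time; "joints": joint angles; "dq": joint speeds; "joint_efforts": joint torques, N m; "position": TCP position; "ee_rot": TCP orientation; "force": force on the tool from outside, world axes, zero at the start; "ft_torque": the same for the moment, N m; "width": opening from 0.0 (shut) to 1.0 (fully open).
Only numpy, scipy, OpenCV 4.12 (cv2) and the standard library are available. Lean on these libraries where they do the work, as an engineer would, in place of code of your own. Each camera call takes 0.05 s, during which the arm holds its last target.

## Working session

There is one attempt and no reset: what is moved stays moved. The work goes in short steps, Python scripts to look and compute and a shell command to move; the robot and the scene stay as the last step left them, time stands still between calls to the robot, and variables do not carry over. Pictures are saved under pics/ and viewed, and the job is handed in when it is done.

```bash
ls; mkdir -p pics
cat > h.py <<'E'
import numpy as np, cv2
from cell import arm
def snap(name,fn):
    im=arm.get_image(name); cv2.imwrite('pics/'+fn+'.png',im[:,:,::-1]); return im
def ray(name,u,v):
    m=arm.camera_model(name); f=240/np.tan(np.radians(m['vfov'])/2)
    T=np.array(m['cam_to_world']); d=T[:3,:3]@np.array([(u-m['cx'])/f,(v-m['cy'])/f,1]); return T[:3,3],d
def onz(name,u,v,z):
    o,d=ray(name,u,v); return o+d*(z-o[2])/d[2]
def proj(name,p):
    m=arm.camera_model(name); f=240/np.tan(np.radians(m['vfov'])/2)
    T=np.linalg.inv(np.array(m['cam_to_world'])); q=T[:3,:3]@np.array(p)+T[:3,3]
    return np.array([q[0]/q[2]*f+m['cx'],q[1]/q[2]*f+m['cy']])
E
python3 - <<'E'
from h import *
snap('side','s0');snap('top','t0')
print(arm.observe())
for n in('side','top'):print(arm.camera_model(n))
E
```

```text
pics
{'clock': 0.1, 'joints': array([-1.34062073,  0.43518485,  0.02496278,  1.57398815, -0.01158149,
        1.13400928, -0.07507715]), 'dq': array([-0.00063298, -0.00250662, -0.00110394, -0.00108824,  0.00175529,
        0.00091009, -0.00062921]), 'joint_efforts': array([ 3.17238795e-03, -6.69121313e+01,  9.88135189e-01, -3.15142787e+01,
       -6.03938545e-02,  3.73991579e-02,  2.32142122e-05]), 'position': array([0.20407398, 0.59028847, 0.24301066]), 'ee_rot': array([-5.20342552e-01, -3.09810253e+00,  2.26474664e-03]), 'force': array([0.35752313, 0.05362004, 0.04206873]), 'ft_torque': array([ 0.02000649, -0.01356861,  0.00063448]), 'width': 0.9988069089860016}
{'vfov': 55.4718896638617, 'cx': 317.7048788104709, 'cy': 234.68931831474268, 'cam_to_world': array([[-0.15625495,  0.74260164, -0.65125049,  1.29836991],
       [ 0.9875942 ,  0.12784991, -0.09117065, -0.05502356],
       [ 0.01555884, -0.65741707, -0.75336626,  1.06969176],
       [ 0.        ,  0.        ,  0.        ,  1.        ]])}
{'vfov': 47.80907140610057, 'cx': 318.68044852173074, 'cy': 240.9402906049055, 'cam_to_world': array([[ 5.09063483e-02, -9.77332665e-01,  2.05497947e-01,
         2.07353379e-01],
       [-9.98703061e-01, -4.96397603e-02,  1.13177123e-02,
        -1.96030358e-01],
       [-8.60301114e-04, -2.05807572e-01, -9.78592103e-01,
         1.23068457e+00],
       [ 0.00000000e+00,  0.00000000e+00,  0.00000000e+00,
         1.00000000e+00]])}
```

View pics/s0.png

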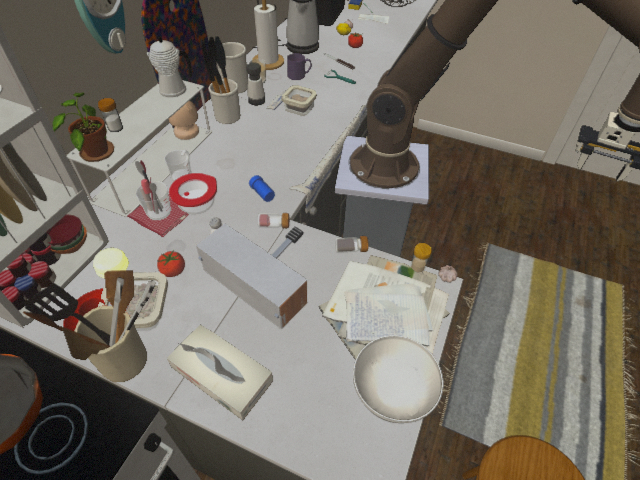

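View pics/t0.png

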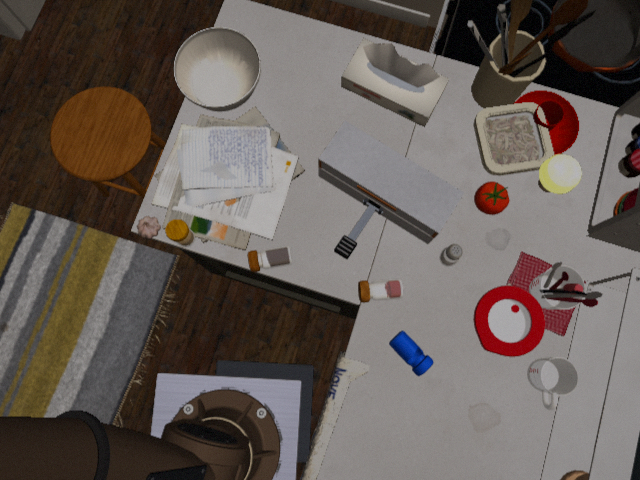

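Run:
```python
from h import *
t=cv2.imread('pics/t0.png');s=cv2.imread('pics/s0.png')
a=cv2.resize(t[200:320,130:410],None,fx=2.8,fy=2.8,interpolation=cv2.INTER_CUBIC)
b=cv2.resize(s[200:330,190:470],None,fx=2.8,fy=2.8,interpolation=cv2.INTER_CUBIC)
cv2.imwrite('pics/z0.png',a);cv2.imwrite('pics/z1.png',b)
cv2.imwrite('pics/z2.png',cv2.resize(t[110:270,300:480],None,fx=3.6,fy=3.6,interpolation=cv2.INTER_CUBIC))
for n,u,v,z in [('top',178,232,.096),('side',422,249,.096),('top',270,258,.024),('top',380,290,.024),('top',345,250,.073),('top',148,227,.02),('top',453,254,.08),('top',490,198,.07),('top',410,352,.024)]:
  print(n,u,v,onz(n,u,v,z).round(3))
# caddy lid top corners at z=.112 top view
for p in [(355,123),(461,190),(320,158),(433,228)]: print(p,onz('top',*p,.112).round(3))
```

```text
top 178 232 [0.45  0.12  0.096]
side 422 249 [0.46  0.12  0.096]
top 270 258 [ 0.416 -0.074  0.024]
top 380 290 [ 0.356 -0.325  0.024]
top 345 250 [ 0.433 -0.241  0.073]
top 148 227 [0.474 0.211 0.02 ]
top 453 254 [ 0.435 -0.474  0.08 ]
top 490 198 [ 0.568 -0.559  0.07 ]
top 410 352 [ 0.223 -0.394  0.024]
(355, 123) [ 0.713 -0.25   0.112]
(461, 190) [ 0.57  -0.483  0.112]
(320, 158) [ 0.627 -0.177  0.112]
(433, 228) [ 0.483 -0.424  0.112]
```

View pics/z0.png

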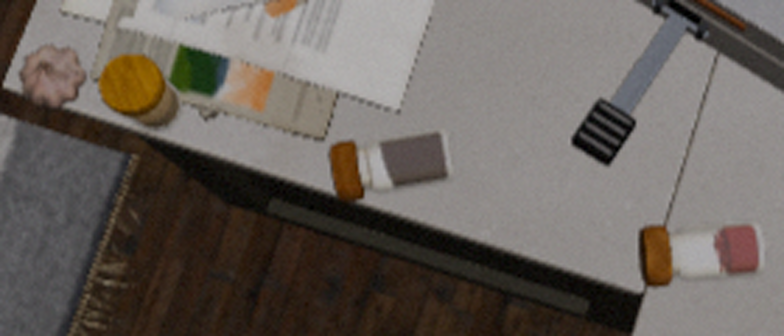

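View pics/z1.png

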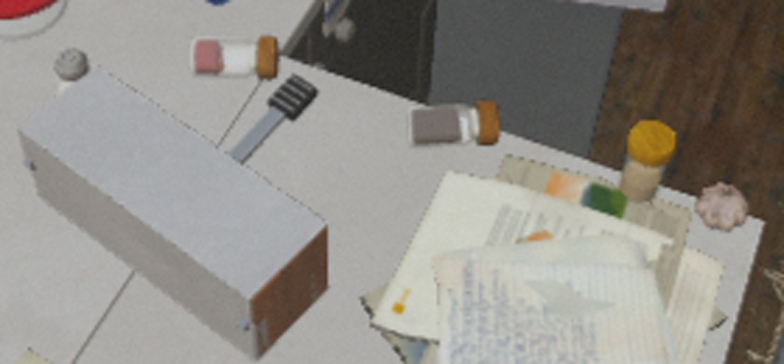

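View pics/z2.png

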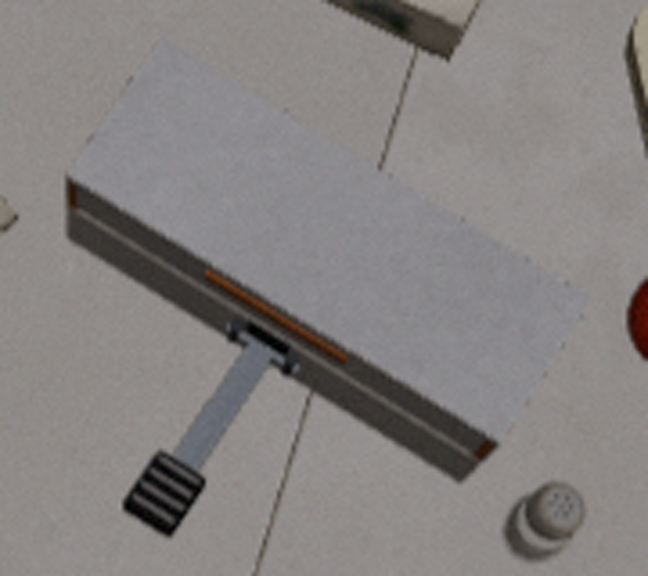

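Run:
```python
from h import *
from scipy.optimize import least_squares
obs=[('top',(318.9,159.4),(-.055,.1525,.112)),('top',(437.5,232.2),(-.055,-.1525,.112)),('top',(345.3,121.1),(.05,.1525,.112)),('top',(462.5,191.9),(.05,-.1525,.112))]
Z=2.8
for (u,v),p in [((100,65),(-.055,-.1525,.112)),((22,130),(.05,-.1525,.112)),((327,225),(-.055,.1525,.112)),((252,290),(.05,.1525,.112))]:
  obs.append(('side',(190+u/Z,200+v/Z),p))
def W(q,p):
  c,s=np.cos(q[2]),np.sin(q[2]); return np.array([q[0]+c*p[0]-s*p[1],q[1]+s*p[0]+c*p[1],p[2]])
def f(q): return np.concatenate([proj(n,W(q,p))-uv for n,uv,p in obs])
r=least_squares(f,[.6,-.33,-.52]);print(r.x,r.fun.round(1))
q=r.x
pp=W(q,(-.064-.118*np.cos(.18),0,.073));print(pp,proj('top',pp),proj('side',pp))
t=cv2.imread('pics/t0.png');s=cv2.imread('pics/s0.png')
im=np.hstack([cv2.resize(s[60:200,50:290],None,fx=1.6,fy=1.6,interpolation=cv2.INTER_CUBIC),cv2.resize(t[220:444,420:640],None,fx=1,fy=1)])
cv2.imwrite('pics/z3.png',im)
```

```text
[ 0.59651841 -0.33174381 -0.52555133] [-0.9 -0.8  1.2  0.7 -1.5 -0.2  1.   1.1 -0.5  0.  -1.  -1.3  1.  -0.9
  0.2  2.9]
[ 0.44072894 -0.24139267  0.073     ] [345.36998128 246.64084335] [295.14679084 232.80676795]
```

View pics/z3.png

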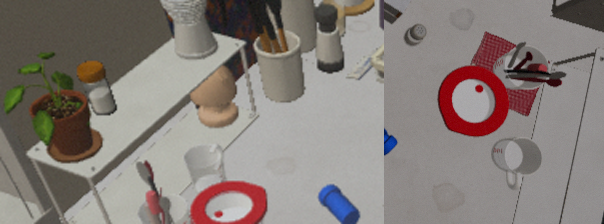

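Run:
```python
from h import *
for z in (0,.1,.2,.3): p=onz('side',114,130,z); print(z,p.round(3), proj('top',p).round(0))
# apparent size: cap top to foot if jar upright
for z in (0,.1,.2,.3):
  p=onz('side',114,130,z); q=p.copy();q[2]+=.096; print(z,proj('side',q).round(0))
# shelf corner feet
s=cv2.imread('pics/s0.png');cv2.imwrite('pics/z4.png',cv2.resize(s[60:280,40:290],None,fx=2.7,fy=2.7,interpolation=cv2.INTER_CUBIC))
```

```text
0 [-0.021 -1.04   0.   ] [711. 486.]
0.1 [ 0.102 -0.948  0.1  ] [694. 428.]
0.2 [ 0.226 -0.856  0.2  ] [675. 363.]
0.3 [ 0.349 -0.764  0.3  ] [652. 288.]
0 [106. 108.]
0.1 [105. 106.]
0.2 [104. 103.]
0.3 [102.  99.]
```

View pics/z4.png

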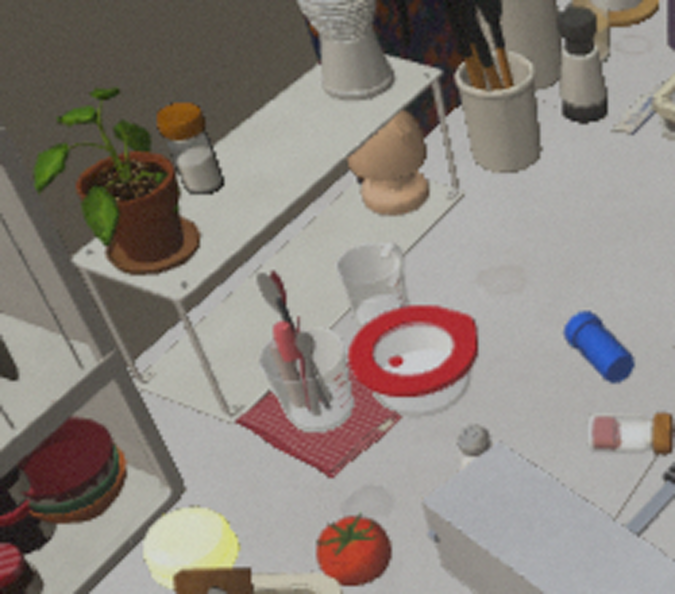

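```bash
python3 -m creep '[[[24,-10,0,0,0,-3,-1],[24,-20,0,0,0,-6,-1],[24,-30,0,0,0,-9,-1],[24,-35,0,0,0,-11,-1],[24,-35,0,0,0,-11,-1]]]' 40
python3 -m creep '[[[0,-5,0,0,0,0,-1],[0,-10,0,0,0,0,-1],[0,-15,0,0,0,0,-1],[0,-20,0,0,0,0,-1],[0,-25,0,0,0,0,-1]]]'
python3 -c "
from h import *
print(arm.observe()['joints'].round(3),arm.observe()['position'])"
```

```text
clock: 0.6
position: [0.3601, 0.4042, 0.2433]
ee_rot: [-0.817, -3.033, 0.001]
force: [1.5, 1.0, 0.5]
width: 0.614
clock: 1.1
position: [0.3588, 0.1541, 0.2436]
ee_rot: [-0.815, -3.034, -0.0]
force: [0.9, -0.1, 1.2]
width: 0.18
[-0.777  0.036  0.245  2.11  -0.011  0.996  0.52 ] [0.3588496  0.15413692 0.24358029]
```

```bash
python3 -m creep '[[[2,-5,0,0,0,0,-1],[4,-10,0,0,0,0,-1],[6,-15,0,0,0,0,-1],[8,-20,0,0,0,0,-1],[8,-24,0,0,0,0,-1]]]' 
python3 -m creep '[[[0,-5,-2,0,0,0,-1],[0,-10,-4,0,0,0,-1],[0,-14,-6,0,0,0,-1],[0,-15.5,-9,0,0,0,-1],[0,-15.5,-12,0,0,0,-1]]]'
python3 - <<'E'
from h import *
o=arm.observe();print(o['joints'].round(3),o['position'])
a=snap('side','s1');b=snap('top','t1')
cv2.imwrite('pics/m1.png',np.hstack([cv2.resize(a[150:330,190:390],None,fx=2,fy=2),cv2.resize(b[120:300,290:490],None,fx=2,fy=2)])[:,:,::-1])
E
```

```text
clock: 1.6
position: [0.4402, -0.0809, 0.2439]
ee_rot: [0.813, 3.033, -0.0]
force: [2.5, 0.6, -0.3]
width: 0.005
clock: 2.1
position: [0.4383, -0.2379, 0.1227]
ee_rot: [0.822, 3.031, -0.003]
force: [0.6, 1.3, -1.1]
width: 0.004
[-0.027  0.41   0.549  2.053 -0.306  0.756  1.752] [ 0.43828762 -0.23787214  0.12274749]
```

View pics/m1.png

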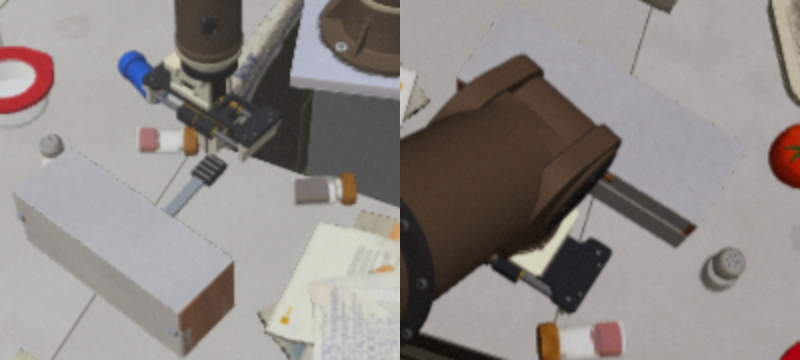

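```bash
python3 -m creep '[[[0,0,-1,0,0,0,-1],[0,0,-2,0,0,0,-1],[0,0,-3,0,0,0,-1],[0,0,-3.4,0,0,0,-1],[0,0,-3.8,0,0,0,-1]]]' 
python3 -m creep '[[[0,0,-0.4,0,0,0,-1],[0,0,-0.8,0,0,0,-1],[0,0,-1.2,0,0,0,-1],[0,0,-1.6,0,0,0,-1],[0,0,-2,0,0,0,-1]]]'
python3 -m creep '[[[0,0,-0.4,0,0,0,-1],[0,0,-0.8,0,0,0,-1],[0,0,-1,0,0,0,-1],[0,0,-1.2,0,0,0,-1],[0,0,-1.2,0,0,0,-1]]]'
```

```text
clock: 2.7
position: [0.4388, -0.2333, 0.0858]
ee_rot: [-0.814, -3.034, -0.002]
force: [-2.3, 2.4, 6.6]
width: 0.01
clock: 3.2
position: [0.4385, -0.2334, 0.0658]
ee_rot: [-0.814, -3.033, -0.002]
force: [-3.1, 2.2, 5.0]
width: 0.0
clock: 3.7
position: [0.4392, -0.2345, 0.0536]
ee_rot: [0.815, 3.033, -0.001]
force: [-0.1, 0.4, 0.1]
width: 0.007
```

```bash
python3 -m creep '[[[0,0,-0.3,0,0,0,-1],[0,0,-0.6,0,0,0,-1],[0,0,-0.8,0,0,0,-1],[0,0,-0.8,0,0,0,-1]]]'
python3 - <<'E'
from h import *
a=snap('side','s2');b=snap('top','t2')
cv2.imwrite('pics/m2.png',np.hstack([cv2.resize(a[150:330,190:390],None,fx=2,fy=2),cv2.resize(b[120:300,290:490],None,fx=2,fy=2)])[:,:,::-1])
E
```

```text
clock: 4.1
position: [0.4399, -0.2349, 0.0477]
ee_rot: [0.815, 3.031, 0.002]
force: [-6.9, 4.9, 38.4]
width: 0.004
```

View pics/m2.png

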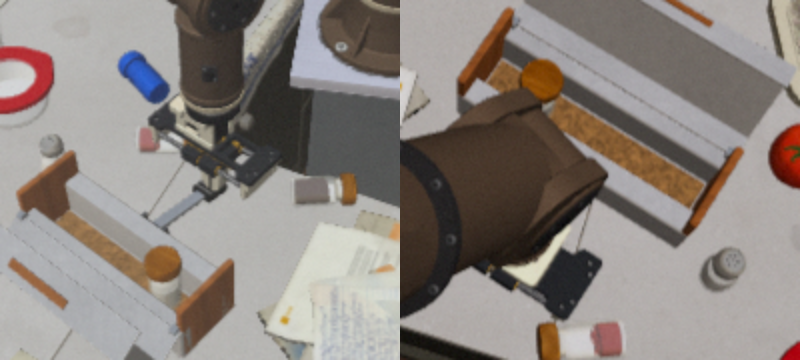

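```bash
python3 -m creep '[[[0,0,1,0,0,0,-1],[-0.5,0.5,5,0,0,0,0],[-1,2,10,0,0,0,1],[-1,6,14,0,0,0,1],[-1,10,18,0,0,0,1]]]' 
python3 -m creep '[[[0,5,2,0,0,0,1],[0,10,4,0,0,0,1],[0,15,4,0,0,0,1],[0,20,4,0,0,0,1],[0,25,4,0,0,0,1]]]'
python3 - <<'E'
from h import *
a=snap('side','s3');b=snap('top','t3')
q=(0.5965,-.3317,-.5256)
o=arm.observe();print(o['joints'].round(3),o['position'])
cv2.imwrite('pics/m3.png',np.hstack([cv2.resize(a[150:350,190:390],None,fx=2,fy=2),cv2.resize(b[120:320,250:450],None,fx=2,fy=2)])[:,:,::-1])
E
```

```text
clock: 4.7
position: [0.4287, -0.1449, 0.2164]
ee_rot: [0.818, 3.032, -0.001]
force: [1.8, 1.1, 0.0]
width: 0.304
clock: 5.2
position: [0.4288, 0.0999, 0.2554]
ee_rot: [0.815, 3.033, 0.002]
force: [1.1, -0.7, -0.1]
width: 0.737
[-0.742  0.113  0.428  2.006 -0.056  1.033  0.768] [0.42861294 0.10461793 0.25479043]
```

View pics/m3.png

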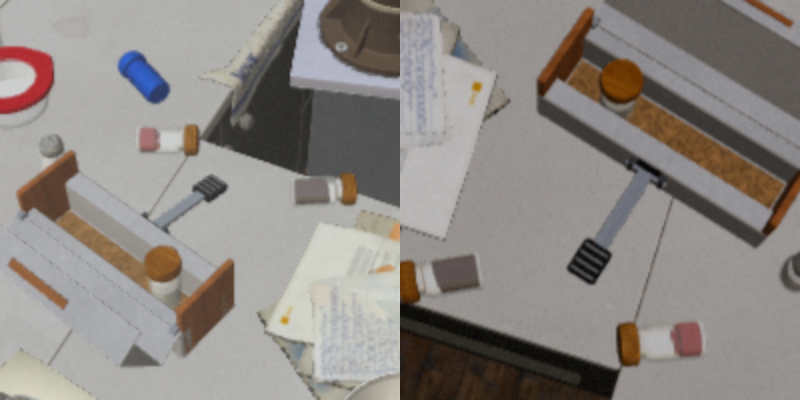

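View pics/t3.png

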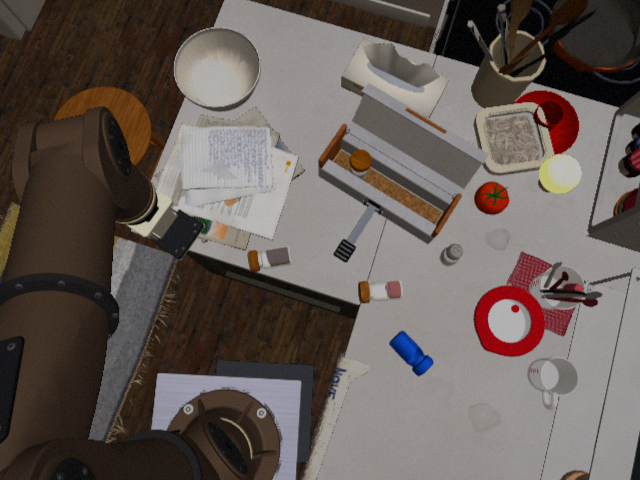

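```bash
cat >> h.py <<'E'
Q=(0.5965,-.3317,-.5256)
def toC(p):
    c,s=np.cos(Q[2]),np.sin(Q[2]); d=np.array(p[:2])-Q[:2]; return np.array([c*d[0]+s*d[1],-s*d[0]+c*d[1]])
def toW(x,y):
    c,s=np.cos(Q[2]),np.sin(Q[2]); return np.array([Q[0]+c*x-s*y,Q[1]+s*x+c*y])
def caps(im,box):
    h=cv2.cvtColor(im,cv2.COLOR_RGB2HSV); m=cv2.inRange(h,(8,130,60),(25,255,255))
    x0,y0,x1,y1=box; k=np.zeros_like(m);k[y0:y1,x0:x1]=m[y0:y1,x0:x1]
    n,l,st,c=cv2.connectedComponentsWithStats(k)
    return [(st[i,4],st[i,:4].tolist(),c[i].round(1).tolist()) for i in range(1,n) if st[i,4]>40]
def tri(uvt,uvs):
    o1,d1=ray('top',*uvt);o2,d2=ray('side',*uvs)
    A=np.stack([d1,-d2],1);t=np.linalg.lstsq(A,o2-o1,rcond=None)[0]
    a=o1+d1*t[0];b=o2+d2*t[1];return (a+b)/2,np.linalg.norm(a-b)
E
python3 - <<'E'
from h import *
t=cv2.imread('pics/t0.png')[:,:,::-1].copy();s=cv2.imread('pics/s0.png')[:,:,::-1].copy()
print('t0');[print(c) for c in caps(t,(130,100,460,320))]
print('s0');[print(c) for c in caps(s,(190,190,470,330))]
t=cv2.imread('pics/t3.png')[:,:,::-1].copy();s=cv2.imread('pics/s3.png')[:,:,::-1].copy()
print('t3');[print(c) for c in caps(t,(130,100,460,320))]
print('s3');[print(c) for c in caps(s,(190,190,470,350))]
E
```

```text
t0
(np.int32(1185), [130, 100, 35, 70], [139.3, 132.0])
(np.int32(71), [143, 149, 20, 45], [152.8, 171.6])
(np.int32(55), [130, 173, 11, 16], [134.3, 181.0])
(np.int32(80), [357, 185, 39, 25], [375.6, 196.8])
(np.int32(407), [165, 220, 24, 22], [176.9, 230.1])
(np.int32(67), [220, 225, 8, 14], [222.8, 231.4])
(np.int32(173), [248, 251, 12, 20], [253.2, 260.5])
(np.int32(177), [359, 281, 11, 21], [364.5, 290.8])
s0
(np.int32(74), [282, 214, 7, 14], [284.8, 220.2])
(np.int32(94), [360, 236, 8, 16], [364.1, 243.1])
(np.int32(245), [413, 243, 19, 17], [422.4, 250.5])
t3
(np.int32(1196), [130, 100, 36, 66], [139.8, 131.4])
(np.int32(120), [406, 109, 40, 24], [425.5, 120.2])
(np.int32(397), [319, 124, 28, 43], [333.4, 145.9])
(np.int32(55), [149, 149, 14, 32], [155.5, 164.8])
(np.int32(1664), [334, 150, 108, 74], [386.7, 184.0])
(np.int32(198), [435, 194, 25, 40], [447.2, 213.8])
(np.int32(66), [220, 225, 8, 14], [222.9, 231.5])
(np.int32(178), [248, 251, 12, 20], [253.3, 260.7])
(np.int32(180), [360, 282, 10, 21], [364.4, 291.8])
s3
(np.int32(74), [282, 213, 7, 14], [285.1, 219.6])
(np.int32(82), [199, 226, 28, 25], [211.4, 237.3])
(np.int32(92), [360, 237, 8, 15], [364.2, 243.8])
(np.int32(246), [413, 243, 19, 17], [422.3, 250.6])
(np.int32(246), [262, 274, 18, 17], [270.7, 281.7])
(np.int32(122), [195, 280, 28, 24], [208.6, 291.4])
(np.int32(126), [278, 280, 28, 34], [289.7, 295.9])
```

Run:
```python
from h import *
p,e=tri((176.9,230.1),(422.4,250.5));print('ses',p.round(4),e.round(4),onz('top',176.9,230.1,.09).round(4),onz('side',422.4,250.5,.09).round(4))
p,e=tri((360.5,160),(270.7,281.7));print('salt',p.round(4),e.round(4),toC(p).round(3),toC(onz('top',360.5,160,.098)).round(3),toC(onz('side',270.7,281.7,.096)).round(3))
for n,c,f,cs in [('pep',(253.9,260.7),(290,255.7),(364.1,243.1)),('chi',(363.9,291.4),(401.4,288.2),(285,219.8))]:
  C=onz('top',*c,.024);F=onz('top',*f,.024);d=C-F
  print(n,C.round(4),F.round(4),'len',np.linalg.norm(d).round(3),'az',np.degrees(np.arctan2(d[1],d[0])).round(1),'side cap',onz('side',*cs,.024).round(4))
```

```text
ses [0.4561 0.1242 0.0863] 0.0026 [0.4553 0.1246 0.09  ] [0.4597 0.1222 0.09  ]
salt [ 0.6345 -0.2673  0.0923] 0.0024 [0.001 0.075] [-0.002  0.075] [0.003 0.076]
pep [ 0.4077 -0.0382  0.024 ] [ 0.4233 -0.119   0.024 ] len 0.082 az 100.9 side cap [ 0.4039 -0.0392  0.024 ]
chi [ 0.3509 -0.2888  0.024 ] [ 0.3623 -0.3723  0.024 ] len 0.084 az 97.8 side cap [ 0.3508 -0.292   0.024 ]
```

```bash
python3 -m creep '[[[2.7,2,0,0,0,-8.5,1],[2.7,2,0,0,0,-17,1],[2.7,2,0,0,0,-25.5,1],[2.7,2,0,0,0,-34,1],[2.7,2,0,0,0,-42.5,1]]]' 15
python3 -m creep '[[[0,0,0,0,0,-8.5,1],[0,0,0,0,0,-17,1],[0,0,0,0,0,-25.5,1],[0,0,0,0,0,-34,1],[0,0,0,0,0,-42.5,1]]]'
python3 -m creep '[[[0,0,-4,0,0,-4.8,1],[0,0,-8,0,0,-4.8,1],[0,0,-10,0,0,-4.8,1],[0,0,-10,0,0,-4.8,1]]]'
python3 - <<'E'
from h import *
a=snap('side','s4');b=snap('top','t4')
cv2.imwrite('pics/m4.png',np.hstack([cv2.resize(a[180:320,350:490],None,fx=2.8,fy=2.8),cv2.resize(b[160:300,110:250],None,fx=2.8,fy=2.8)])[:,:,::-1])
E
```

```text
clock: 5.8
position: [0.4561, 0.1172, 0.2547]
ee_rot: [1.868, 2.526, -0.0]
force: [0.2, 0.3, 0.7]
width: 0.998
clock: 6.3
position: [0.456, 0.1172, 0.2547]
ee_rot: [2.656, 1.677, 0.0]
force: [-0.0, 0.1, 0.0]
width: 0.997
clock: 6.7
position: [0.4542, 0.1166, 0.1526]
ee_rot: [2.719, 1.573, -0.008]
force: [1.2, 0.8, 0.1]
width: 1.0
```

View pics/m4.png

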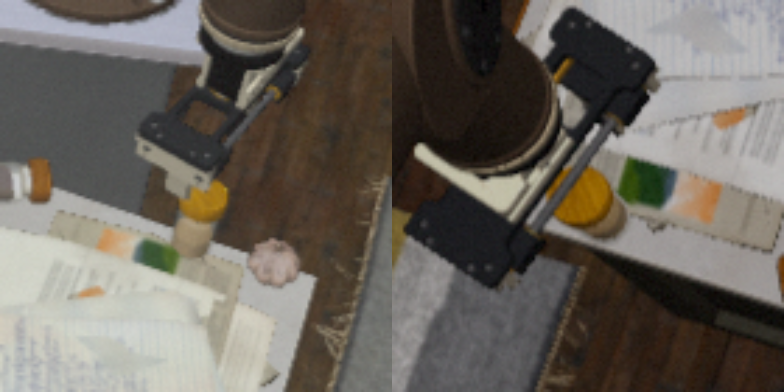

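```bash
python3 -m creep '[[[0.15,0.7,0,0,0,0,1],[0.15,0.7,-2,0,0,0,1],[0.15,0.7,-4,0,0,0,1],[0.15,0.7,-5.9,0,0,0,1],[0.15,0.7,-5.9,0,0,0,1]]]' 15
python3 -m creep '[[[0,0,0,0,0,0,-1],[0,0,0,0,0,0,-1],[0,0,0,0,0,0,-1],[0,0,0,0,0,0,-1],[0,0,0,0,0,0,-1]]]' 25
python3 - <<'E'
from h import *
print(arm.observe()['joints'].round(3))
a=snap('side','s5');b=snap('top','t5')
cv2.imwrite('pics/m5.png',np.hstack([cv2.resize(a[180:320,350:490],None,fx=2.8,fy=2.8),cv2.resize(b[160:300,110:250],None,fx=2.8,fy=2.8)])[:,:,::-1])
E
```

```text
clock: 7.3
position: [0.4571, 0.1253, 0.0954]
ee_rot: [-2.718, -1.574, 0.002]
force: [-0.6, -0.5, 0.2]
width: 0.999
clock: 7.8
position: [0.4576, 0.125, 0.0963]
ee_rot: [-2.719, -1.574, -0.001]
force: [0.1, 0.1, 0.1]
width: 0.613
[-0.794  0.423  0.545  2.132 -0.349  0.672 -0.533]
```

View pics/m5.png

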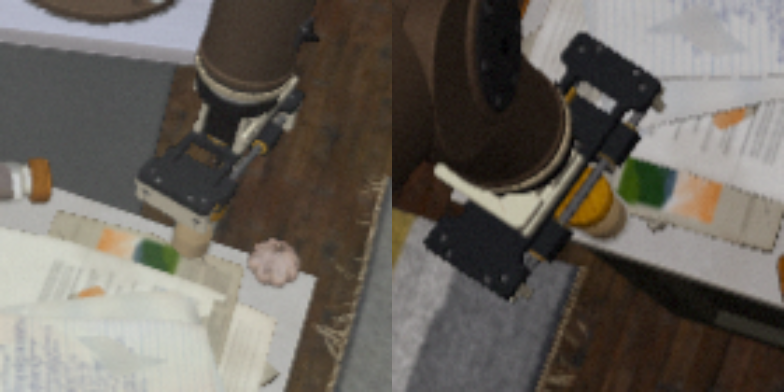

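```bash
python3 -m creep '[[[0,0,0,0,0,0,-1],[0,0,0,0,0,0,-1],[0,0,0,0,0,0,-1],[0,0,0,0,0,0,-1]]]' 25
python3 -m creep '[[[0,0,2,0,0,0,-1],[0,0,5,0,0,0,-1],[0,0,8,0,0,0,-1],[0,0,10,0,0,0,-1],[0,0,10,0,0,0,-1]]]'
python3 - <<'E'
from h import *
print(toW(-.001,.013),toW(-.001,-.047),toW(-.001,-.107),toW(-.07,.013))
a=snap('side','s6')
cv2.imwrite('pics/m6.png',cv2.resize(a[130:330,300:500],None,fx=2.5,fy=2.5)[:,:,::-1])
E
```

```text
clock: 8.3
position: [0.4575, 0.1249, 0.096]
ee_rot: [-2.719, -1.574, -0.0]
force: [-1.1, 0.3, 3.7]
width: 0.501
clock: 8.8
position: [0.4588, 0.1251, 0.198]
ee_rot: [2.719, 1.574, 0.007]
force: [0.7, 0.5, -1.6]
width: 0.497
[ 0.60215749 -0.31995297] [ 0.57205357 -0.37185435] [ 0.54194964 -0.42375574] [ 0.5424709  -0.28533345]
```

View pics/m6.png

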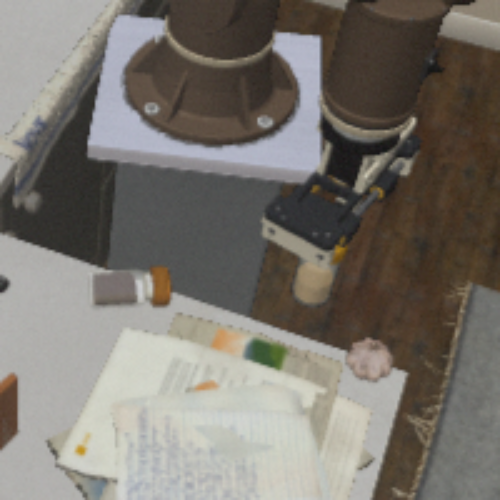

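```bash
python3 -m creep '[[[0,-4,3,0,0,0,-1],[3,-8,4.5,0,0,0,-1],[5,-12,4.5,0,0,0,-1],[7,-16,4.5,0,0,0,-1],[8.5,-20,4.5,0,0,0,-1]]]' 25
python3 -m creep '[[[1,-5,0,0,0,0,-1],[2,-10,0,0,0,0,-1],[3,-15,0,0,0,0,-1],[4,-20,0,0,0,0,-1],[5.2,-24,0,0,0,0,-1]]]'
python3 -m creep '[[[0.5,-0.5,0,0,0,0,-1],[0.5,-0.5,0,0,0,0,-1],[0.5,-0.5,0,0,0,0,-1]]]'
```

```text
clock: 9.35
position: [0.5428, -0.0766, 0.2394]
ee_rot: [-2.718, -1.574, 0.002]
force: [0.2, 0.0, -2.4]
width: 0.497
clock: 9.85
position: [0.5935, -0.3177, 0.2386]
ee_rot: [-2.718, -1.571, 0.003]
force: [0.0, -0.2, -0.5]
width: 0.497
clock: 10.15
position: [0.5992, -0.3189, 0.2392]
ee_rot: [-2.716, -1.574, 0.001]
force: [-0.3, 0.5, -1.4]
width: 0.496
```

```bash
python3 -m creep '[[[0.3,-0.1,0,0,0,0,-1],[0.3,-0.1,-2,0,0,0,-1],[0.3,-0.1,-4,0,0,0,-1],[0.3,-0.1,-5,0,0,0,-1],[0.3,-0.1,-5,0,0,0,-1]]]'
python3 - <<'E'
from h import *
p=arm.observe()['position'];print(p,toC(p))
a=snap('side','s7');b=snap('top','t7')
cv2.imwrite('pics/m7.png',np.hstack([cv2.resize(a[180:350,190:330],None,fx=2.8,fy=2.8),cv2.resize(b[90:260,320:460],None,fx=2.8,fy=2.8)])[:,:,::-1])
E
```

```text
clock: 10.65
position: [0.6022, -0.3194, 0.1895]
ee_rot: [-2.716, -1.575, 0.002]
force: [-0.8, -0.4, -1.4]
width: 0.495
[ 0.6021511  -0.31936841  0.18951473] [-0.00129882  0.01350245]
```

View pics/m7.png

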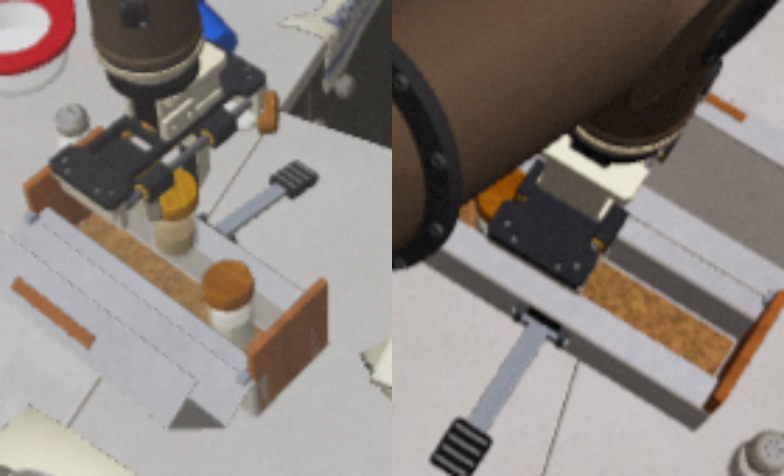

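```bash
python3 -m creep '[[[0,0,-1.5,0,0,0,-1],[0,0,-3,0,0,0,-1],[0,0,-4.5,0,0,0,-1],[0,0,-6,0,0,0,-1],[0,0,-6,0,0,0,-1]]]'
python3 -m creep '[[[0,0,-1,0,0,0,-1],[0,0,-1.8,0,0,0,-1],[0,0,-2.4,0,0,0,-1],[0,0,-2.6,0,0,0,-1],[0,0,-2.6,0,0,0,-1]]]'
python3 - <<'E'
from h import *
p=arm.observe()['position'];print(p,toC(p))
a=snap('side','s8');b=snap('top','t8')
cv2.imwrite('pics/m8.png',np.hstack([cv2.resize(a[180:350,190:330],None,fx=2.8,fy=2.8),cv2.resize(b[90:260,320:460],None,fx=2.8,fy=2.8)])[:,:,::-1])
E
```

```text
clock: 11.25
position: [0.6011, -0.3202, 0.1277]
ee_rot: [-2.716, -1.572, 0.004]
force: [0.0, 0.7, -1.9]
width: 0.497
clock: 11.75
position: [0.6024, -0.3214, 0.1051]
ee_rot: [2.719, 1.573, 0.0]
force: [-0.6, 0.1, -0.2]
width: 0.498
[ 0.60237734 -0.32138496  0.10507688] [-9.13493872e-05  1.18715962e-02]
```

View pics/m8.png

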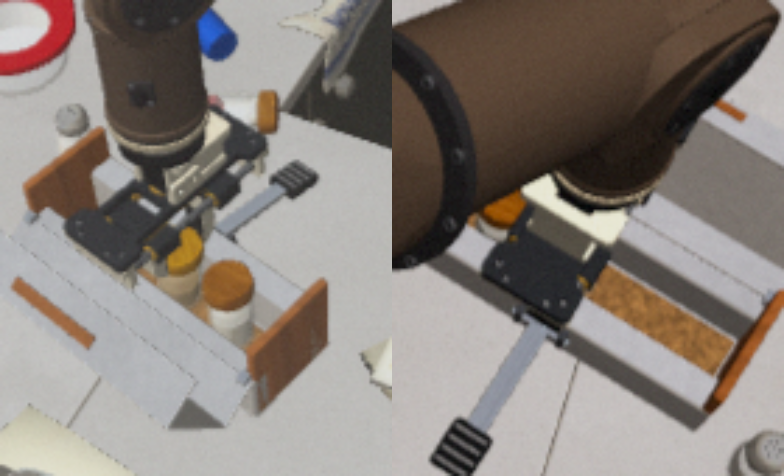

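```bash
python3 -m creep '[[[0,0,-0.15,0,0,0,-1],[0,0,-0.15,0,0,0,-0.1],[0,0,-0.15,0,0,0,0.1],[0,0,-0.15,0,0,0,0.25],[0,0,-0.15,0,0,0,0.25]]]'
python3 -m creep '[[[0,0,0,0,0,0,0.25],[0,0,0.5,0,0,0,0.25],[0,0,1.5,0,0,0,0.25],[0,0,4,0,0,0,0.25],[0,0,8,0,0,0,0.25]]]'
python3 -m creep '[[[0,0,4,0,0,0,0.25],[-2,0,7,0,0,0,0.25],[-6,3,7,0,0,0,0.25],[-10,7,7,0,0,0,0.25],[-14,11,7,0,0,0,1]]]'
python3 - <<'E'
from h import *
p=arm.observe()['position'];print(p,toC(p))
a=snap('side','s9');b=snap('top','t9')
cv2.imwrite('pics/m9.png',np.hstack([cv2.resize(a[180:350,190:330],None,fx=2.8,fy=2.8),cv2.resize(b[90:260,320:460],None,fx=2.8,fy=2.8)])[:,:,::-1])
E
```

```text
clock: 12.35
position: [0.6025, -0.3211, 0.1033]
ee_rot: [2.719, 1.574, 0.0]
force: [0.3, 1.6, -0.1]
width: 0.618
clock: 12.85
position: [0.6014, -0.3204, 0.1829]
ee_rot: [-2.716, -1.572, 0.004]
force: [0.3, 0.0, 0.1]
width: 0.623
clock: 13.35
position: [0.4703, -0.22, 0.254]
ee_rot: [2.719, 1.572, 0.002]
force: [1.1, 0.6, 0.7]
width: 0.67
[ 0.47027214 -0.21998877  0.25402464] [-0.16523912  0.03330022]
```

View pics/m9.png

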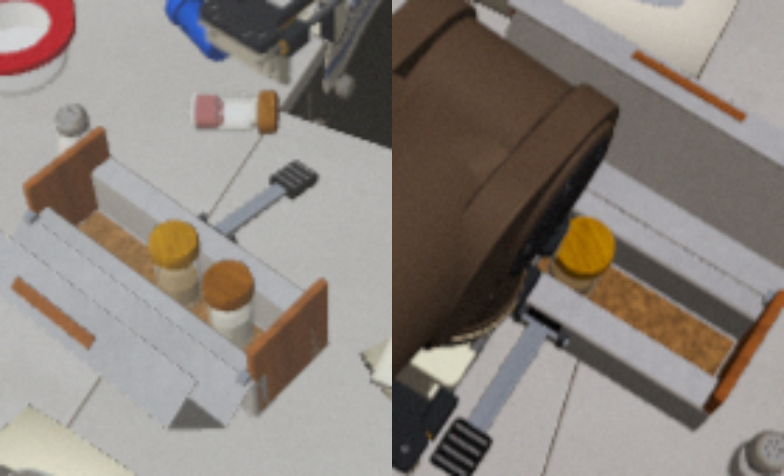

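```bash
cat > kin.py <<'E'
import numpy as np, itertools
from scipy.spatial.transform import Rotation as Ro
from scipy.optimize import least_squares
D=[([-1.34062,.43518,.02496,1.57399,-.01158,1.13401,-.07508],[.20407,.59029,.24301],[-.5203,-3.0981,.0023]),
([-.777,.036,.245,2.11,-.011,.996,.52],[.3588,.1541,.2436],[-.815,-3.034,0]),
([-.027,.41,.549,2.053,-.306,.756,1.752],[.43829,-.23787,.12275],[.822,3.031,-.003]),
([-.742,.113,.428,2.006,-.056,1.033,.768],[.42861,.10462,.25479],[.815,3.033,.002]),
([-.794,.423,.545,2.132,-.349,.672,-.533],[.4576,.125,.0963],[-2.719,-1.574,0])]
def fk(q,P,s):
    c,h,L1,a1,L2,a2,L3,g,bx,by=P
    z=lambda t:Ro.from_euler('z',t); y=lambda t:Ro.from_euler('y',t)
    R=z(c+s[0]*q[0]); p=np.array([bx,by,h])
    R=R*y(q[1]); p=p+R.apply([0,0,L1]); R=R*z(s[1]*q[2]); p=p+R.apply([a1,0,0])
    R=R*y(q[3]); p=p+R.apply([a2,0,L2]); R=R*z(s[2]*q[4])*y(q[5]); p=p+R.apply([0,0,L3]); R=R*z(g+s[3]*q[6])
    return p,R
E
cat > fit.py <<'E'
from kin import *
best=[]
for s in itertools.product([1,-1],repeat=4):
  for g in (0,1.57,3.14,-1.57):
    def f(P):
        r=[]
        for q,p,rv in D:
            pp,R=fk(q,P,s); r+=list((pp-p)*3); r+=list((R.inv()*Ro.from_rotvec(rv)).as_rotvec()*.5)
        return np.array(r)
    o=least_squares(f,[0,.3,.4,0,.4,0,.2,g,0,0]); best.append((o.cost,s,o.x))
best.sort(key=lambda b:b[0])
for b in best[:3]: print(b[0],b[1],b[2].round(4).tolist())
E
python3 fit.py
```

```text
0.0007611687843767275 (-1, -1, -1, -1) [-0.0765, -2.3408, 0.5495, 0.0148, 0.4262, -0.0032, -2.2691, 1.4965, 0.0045, -0.0134]
0.000761168784377287 (-1, -1, -1, -1) [-0.0765, -2.3408, 0.5495, 0.0148, 0.4262, -0.0032, -2.2691, 1.4965, 0.0045, -0.0134]
0.0007611687843782557 (-1, -1, -1, -1) [-0.0765, -2.3408, 0.5495, 0.0148, 0.4262, -0.0032, -2.2691, 1.4965, 0.0045, -0.0134]
```

```bash
python3 -m creep '[[[-2,5,0,0,0,8.2,1],[-4,10,0,0,0,16.4,1],[-6,15,0,0,0,24.6,1],[-6,19,0,0,0,32.8,1],[-6,19,0,0,0,41,1]]]' 15
python3 -m creep '[[[0,1,0,-8.2,-1.6,0,1],[0,2,0,-16.5,-3.2,0,1],[0,3,0,-24.6,-4.8,0,1],[0,3,0,-33,-6.4,0,1],[0,3,0,-41.2,-8,0,1]]]' 
python3 -c "
from h import *
o=arm.observe()
print(o['joints'].round(4).tolist(),o['position'].round(4).tolist(),o['ee_rot'].round(4).tolist())"
```

```text
clock: 13.95
position: [0.4113, -0.0248, 0.2542]
ee_rot: [-1.979, -2.439, -0.005]
force: [-0.4, -0.5, 0.5]
width: 1.002
clock: 14.45
position: [0.4132, 0.0007, 0.255]
ee_rot: [1.606, 1.951, -0.591]
force: [0.2, -0.3, -1.1]
width: 0.997
[-0.9785, 0.211, 0.3571, 2.1392, 0.6121, 1.2035, -0.7669] [0.4132, 0.0007, 0.255] [1.6057, 1.9506, -0.5911]
```

```bash
sed -i 's/^def fk/D.append(([-0.9785, 0.211, 0.3571, 2.1392, 0.6121, 1.2035, -0.7669],[0.4132, 0.0007, 0.255],[1.6057, 1.9506, -0.5911]))\ndef fk/' kin.py; python3 fit.py
python3 - <<'E'
from scipy.spatial.transform import Rotation as Ro
R=Ro.from_rotvec([1.6057, 1.9506, -0.5911]).as_matrix();print(R.round(3))
E
```

```text
0.003009537040185073 (-1, -1, -1, -1) [-0.0636, 0.2915, 0.5535, 0.0118, 0.435, 0.0091, 0.3531, 1.5116, 0.0124, -0.0166]
0.0030095370401861236 (-1, -1, -1, -1) [-0.0636, 0.2915, 0.5535, 0.0118, 0.435, 0.0091, 0.3531, 1.5116, 0.0124, -0.0166]
0.003009537040190259 (-1, -1, -1, -1) [-0.0636, 0.2915, 0.5535, 0.0118, 0.435, 0.0091, 0.3531, 1.5116, 0.0124, -0.0166]
[[-0.144  0.981  0.13 ]
 [ 0.744  0.194 -0.639]
 [-0.652  0.004 -0.758]]
```

```bash
cat > ik.py <<'E'
from kin import *
s=(-1,-1,-1,-1);P=[-0.0636, 0.2915, 0.5535, 0.0118, 0.435, 0.0091, 0.3531, 1.5116, 0.0124, -0.0166]
lo=np.array([-2.62,-.44,-1.27,.08,-1.32,.12,-2.74]);hi=np.array([2.62,2.09,1.32,2.57,4.46,2,2.74])
def ik(p,R,q0,n=8):
    rng=np.random.default_rng(0);best=None
    for k in range(n):
        x0=np.clip(q0+ (rng.normal(0,.5,7) if k else 0),lo+.02,hi-.02)
        f=lambda q:np.concatenate([(fk(q,P,s)[0]-p)*5,(fk(q,P,s)[1].inv()*R).as_rotvec(),.003*(q-q0)])
        o=least_squares(f,x0,bounds=(lo,hi),max_nfev=60)
        if best is None or o.cost<best[0]: best=(o.cost,o.x)
    return best
E
python3 - <<'E'
from ik import *
q0=np.array([-0.9785, 0.211, 0.3571, 2.1392, 0.6121, 1.2035, -0.7669])
R0=fk(q0,P,s)[1]
ax=np.array([.981,.194,0])
for nm,pos,extra in [('pick',(.4077,-.0385,.027),0),('lift',(.41,0,.2),0),('45',(.42,-.02,.2),45),('up',(.42,-.03,.09),90),('upB',(.42,-.15,.09),90),('upC',(.5,-.05,.09),90),('upD',(.5,-.15,.09),90)]:
  b=ik(np.array(pos),Ro.from_rotvec(ax*np.radians(extra))*R0,q0);print(nm,round(b[0],4),b[1].round(2))
E
```

```text
pick 0.0 [-0.91  0.7   0.42  2.3   0.77  0.59 -1.08]
lift 0.0 [-0.95  0.32  0.36  2.17  0.62  1.07 -0.82]
45 0.0 [-0.39  0.17  0.44  2.11 -0.16  0.95  0.36]
up 0.0 [ 0.49  0.68 -0.04  1.99 -0.6   1.2   1.12]
upB 0.0 [ 0.66  0.75 -0.04  1.82 -0.46  1.35  1.13]
upC 0.0 [ 0.51  0.76 -0.12  1.79 -0.56  1.27  0.98]
upD 0.0 [ 0.63  0.82 -0.12  1.64 -0.46  1.4   1.  ]
```

```bash
python3 -m creep '[[[0,1,-4,0,0,0,1],[-1,2,-8,0,0,0,1],[-1.8,2.5,-12,0,0,0,1],[-1.8,2.5,-15.3,0,0,0,1],[-1.8,2.5,-15.3,0,0,0,1]]]'
python3 - <<'E'
from h import *
p=arm.observe()['position'];print(p,proj('side',[.4077,-.0385,.024]),proj('top',[.4077,-.0385,.024]))
a=snap('side','s10');b=snap('top','t10')
cv2.imwrite('pics/m10.png',np.hstack([cv2.resize(a[170:310,300:440],None,fx=2.8,fy=2.8),cv2.resize(b[180:320,190:330],None,fx=2.8,fy=2.8)])[:,:,::-1])
E
```

```text
clock: 14.95
position: [0.3933, 0.0243, 0.0987]
ee_rot: [1.606, 1.956, -0.6]
force: [1.1, 0.0, 1.2]
width: 0.998
[0.39329134 0.02427876 0.09870117] [364.21283734 244.09484777] [254.04309403 260.72662745]
```

View pics/m10.png

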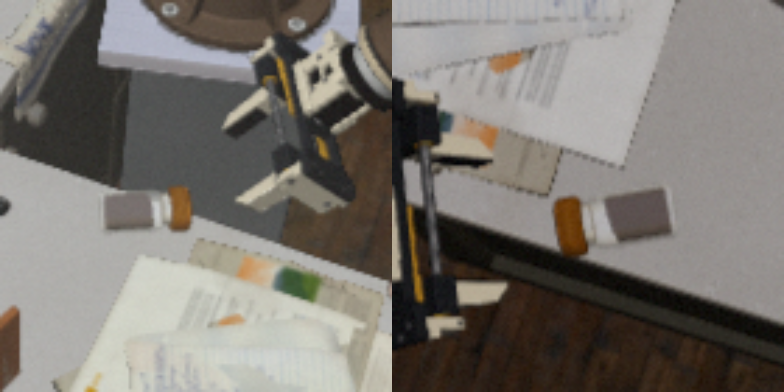

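```bash
python3 -m creep '[[[0.5,-2.1,-2.4,0,0,0,1],[1,-4.2,-4.8,0,0,0,1],[1.3,-5.6,-6.5,0,0,0,1],[1.45,-6.3,-7.2,0,0,0,1],[1.45,-6.3,-7.2,0,0,0,1]]]' 
python3 -m creep '[[[0,0,0,0,0,0,-0.5],[0,0,0,0,0,0,-0.5],[0,0,0,0,0,0,-1],[0,0,0,0,0,0,-1],[0,0,0,0,0,0,-1]]]' 20
python3 -m creep '[[[0,0,0,0,0,0,-1],[0,0,0,0,0,0,-1],[0,0,0,0,0,0,-1],[0,0,0,0,0,0,-1]]]' 35
python3 - <<'E'
from h import *
a=snap('side','s11');b=snap('top','t11')
cv2.imwrite('pics/m11.png',np.hstack([cv2.resize(a[170:310,300:440],None,fx=2.8,fy=2.8),cv2.resize(b[180:320,190:330],None,fx=2.8,fy=2.8)])[:,:,::-1])
E
```

```text
clock: 15.55
position: [0.409, -0.0391, 0.0294]
ee_rot: [1.61, 1.953, -0.595]
force: [0.2, -0.2, -0.2]
width: 0.999
clock: 16.05
position: [0.4083, -0.0382, 0.0285]
ee_rot: [1.608, 1.956, -0.595]
force: [0.3, 0.4, 0.3]
width: 0.612
clock: 16.45
position: [0.4082, -0.0385, 0.0284]
ee_rot: [1.609, 1.956, -0.595]
force: [-1.0, 1.2, 1.9]
width: 0.495
```

View pics/m11.png

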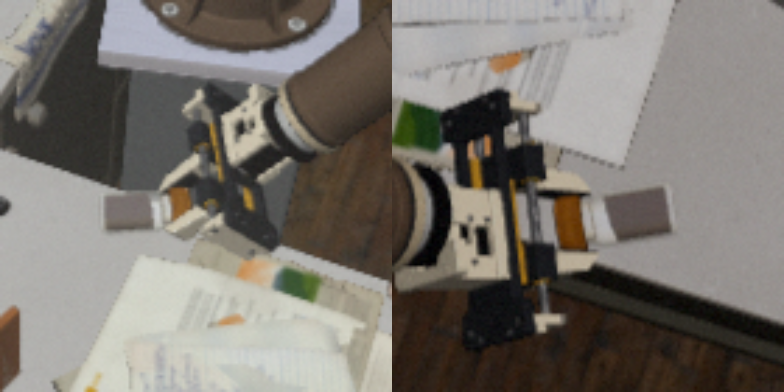

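```bash
python3 -m creep '[[[0,0,2,0,0,0,-1],[0,0,5,0,0,0,-1],[0.5,-1,8,0,0,0,-1],[1,-2,12,0,0,0,-1],[1,-2,14,0,0,0,-1]]]' 40
python3 -m creep '[[[0.5,-1,0,8.3,1.6,0,-1],[1,-2,0,16.6,3.3,0,-1],[1.5,-3,0,25,4.9,0,-1],[2,-4,0,33.3,6.6,0,-1],[2.5,-5,0,41.7,8.2,0,-1]]]' 
python3 -m creep '[[[0.2,-0.2,0,8.3,1.6,0,-1],[0.5,-0.5,0,16.6,3.3,0,-1],[0.7,-0.7,0,25,4.9,0,-1],[1,-1,0,33.3,6.6,0,-1],[1,-1,0,41.7,8.2,0,-1]]]' 
python3 -m creep '[[[0,0,0,4.9,1,0,-1],[0,0,0,4.9,1,0,-1]]]'
python3 - <<'E'
from h import *
o=arm.observe();print(o['joints'].round(2),o['position'])
a=snap('side','s12');b=snap('top','t12')
cv2.imwrite('pics/m12.png',np.hstack([cv2.resize(a[150:310,260:420],None,fx=2.5,fy=2.5),cv2.resize(b[150:310,200:360],None,fx=2.5,fy=2.5)])[:,:,::-1])
E
```

```text
clock: 17.05
position: [0.4183, -0.0599, 0.1706]
ee_rot: [1.612, 1.954, -0.594]
force: [0.2, 0.6, -1.8]
width: 0.496
clock: 17.55
position: [0.4392, -0.1045, 0.1677]
ee_rot: [1.951, 2.369, -0.116]
force: [-0.6, 0.3, -1.0]
width: 0.495
clock: 18.05
position: [0.4498, -0.1156, 0.1678]
ee_rot: [-1.647, -2.01, -0.525]
force: [-0.2, 0.5, -3.6]
width: 0.497
clock: 18.25
position: [0.4481, -0.1167, 0.1649]
ee_rot: [-1.601, -1.943, -0.578]
force: [0.4, 0.7, -1.1]
width: 0.494
[ 0.36  0.58  0.22  1.81 -0.61  1.38  1.08] [ 0.44807513 -0.11671836  0.16490986]
```

View pics/m12.png

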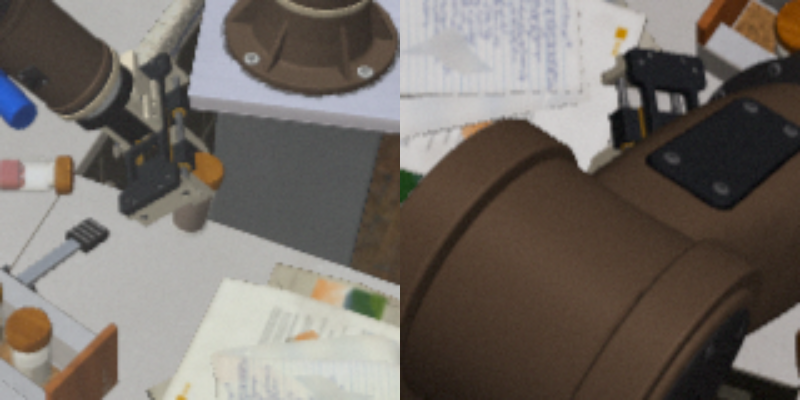

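Run:
```python
from h import *
from scipy.spatial.transform import Rotation as Ro
Rb=Ro.from_rotvec([1.609,1.956,-.595]);o=arm.observe();Ra=Ro.from_rotvec(o['ee_rot']);print(o['ee_rot'])
d=Ra*Rb.inv();print(np.degrees(d.as_rotvec()).round(1))
a=np.array([np.cos(np.radians(100.9)),np.sin(np.radians(100.9)),0]);print(d.apply(a).round(3))
# side contour of jar body in image: axis
im=cv2.imread('pics/s12.png');cv2.imwrite('pics/m13.png',cv2.resize(im[200:250,320:360],None,fx=12,fy=12,interpolation=cv2.INTER_CUBIC))
for p in [(0,0)]:
  b=np.array([.4481,-.1167,.165]); print(proj('side',b),proj('side',b-[0,0,.0855]))
```

```text
[-1.59826757 -1.95051671 -0.57640189]
[79.5 16.6 -0.2]
[-0.014  0.154  0.988]
[338.99118733 218.30761773] [337.47564215 238.77059008]
```

View pics/m13.png

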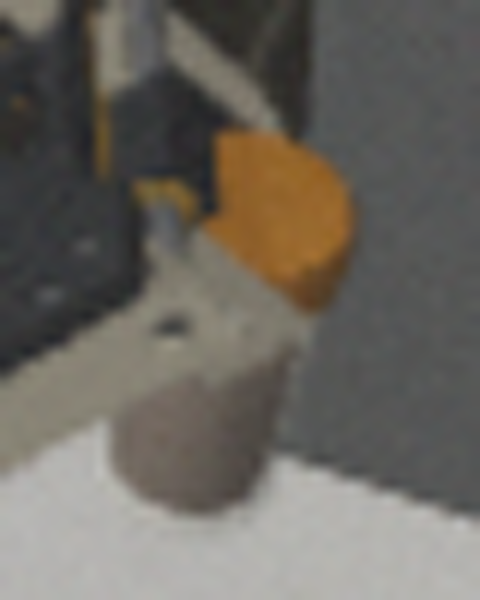

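```bash
python3 -m creep '[[[0,0,0,4.5,0.4,0,-1],[0,0,0,8.8,0.8,0,-1],[0,0,-2,8.8,0.8,0,-1],[0,0,-4,8.8,0.8,0,-1],[0,0,-5,8.8,0.8,0,-1]]]'
python3 - <<'E'
from h import *
from scipy.spatial.transform import Rotation as Ro
Rb=Ro.from_rotvec([1.609,1.956,-.595]);o=arm.observe();Ra=Ro.from_rotvec(o['ee_rot'])
d=Ra*Rb.inv();print(np.degrees(d.as_rotvec()).round(1))
a=np.array([np.cos(np.radians(100.9)),np.sin(np.radians(100.9)),0]);print(d.apply(a).round(3),o['position'],Ra.as_matrix()[:,2])
snap('side','s13')
im=cv2.imread('pics/s13.png');cv2.imwrite('pics/m14.png',cv2.resize(im[200:270,300:370],None,fx=8,fy=8,interpolation=cv2.INTER_CUBIC))
E
```

```text
clock: 18.85
position: [0.4488, -0.1128, 0.1163]
ee_rot: [-1.5, -1.851, -0.696]
force: [-0.2, -0.8, -0.6]
width: 0.494
[88.2 17.7  0.7]
[-0.  0.  1.] [ 0.44876236 -0.11281138  0.11625306] [-0.15396547  0.74475699 -0.6493317 ]
```

View pics/m14.png

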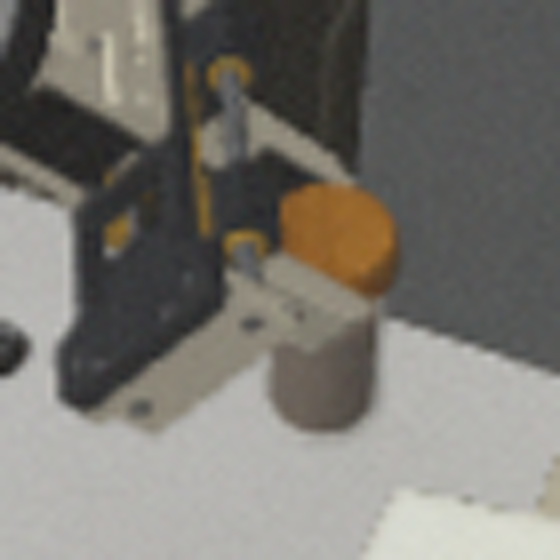

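```bash
python3 -m creep '[[[0,0,-1,0,0,0,-1],[0,0,-1.8,0,0,0,-1],[0,0,-2.2,0,0,0,-1],[0,0,-2.4,0,0,0,-1]]]' 
python3 -m creep '[[[0,0,-0.2,0,0,0,-1],[0,0,-0.4,0,0,0,-1]]]' 
python3 -m creep '[[[0,0,-0.2,0,0,0,-1],[0,0,-0.3,0,0,0,-1]]]'
```

```text
clock: 19.3
position: [0.449, -0.1142, 0.093]
ee_rot: [-1.502, -1.849, -0.698]
force: [0.2, 0.6, -1.0]
width: 0.499
clock: 19.5
position: [0.4492, -0.1144, 0.0893]
ee_rot: [-1.502, -1.849, -0.698]
force: [-0.1, -0.2, -0.9]
width: 0.499
clock: 19.7
position: [0.4491, -0.1143, 0.0861]
ee_rot: [-1.502, -1.849, -0.698]
force: [-0.0, -0.9, -1.7]
width: 0.501
```

```bash
python3 -m creep '[[[0,0,-0.1,0,0,0,-1],[0,0,-0.2,0,0,0,-1]]]' 
python3 -m creep '[[[0,0,-0.1,0,0,0,-1],[0,0,-0.2,0,0,0,-1]]]'
python3 - <<'E'
from h import *
snap('side','s14')
im=cv2.imread('pics/s14.png');cv2.imwrite('pics/m15.png',cv2.resize(im[200:270,300:370],None,fx=8,fy=8,interpolation=cv2.INTER_CUBIC))
E
```

```text
clock: 19.9
position: [0.4491, -0.1135, 0.0856]
ee_rot: [-1.499, -1.848, -0.7]
force: [-2.0, -1.8, 14.5]
width: 0.496
clock: 20.1
position: [0.4491, -0.1128, 0.0853]
ee_rot: [-1.497, -1.846, -0.703]
force: [-1.4, -2.0, 28.9]
width: 0.494
```

View pics/m15.png

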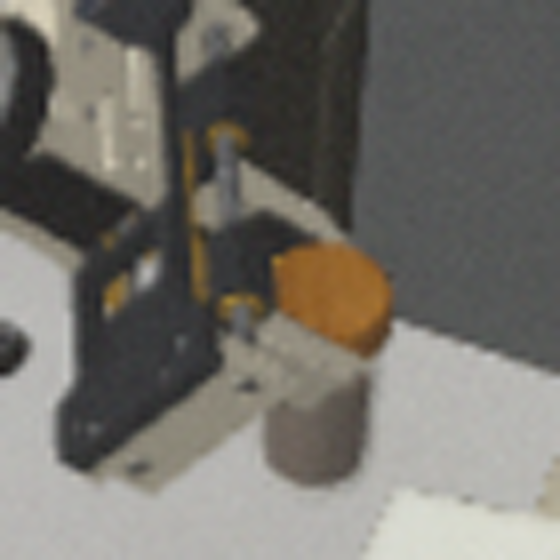

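```bash
python3 -m creep '[[[0,0,0.3,0,0,0,-1],[0,0,0.3,0,0,0,-0.2],[0,0,0.3,0,0,0,0.2],[0,0,0.3,0,0,0,0.6],[0,0,0.3,0,0,0,1]]]' 
python3 -m creep '[[[0,0,0,0,0,0,1],[0,0,0,0,0,0,1],[0.4,-1.8,1.6,0,0,0,1],[0.9,-4.5,3.9,0,0,0,1],[1.5,-7.5,6.5,0,0,0,1]]]'
python3 - <<'E'
from h import *
o=arm.observe();print(o['joints'].round(2),o['position'])
a=snap('side','s15');b=snap('top','t15')
cv2.imwrite('pics/m16.png',np.hstack([cv2.resize(a[150:310,260:420],None,fx=2.5,fy=2.5),cv2.resize(b[150:310,200:360],None,fx=2.5,fy=2.5)])[:,:,::-1])
print(caps(a,(300,200,380,280)))
E
```

```text
clock: 20.65
position: [0.449, -0.1143, 0.085]
ee_rot: [-1.502, -1.849, -0.698]
force: [-0.5, -0.2, -0.4]
width: 0.709
clock: 21.15
position: [0.4638, -0.1892, 0.1508]
ee_rot: [-1.5, -1.848, -0.697]
force: [0.6, -0.2, -0.0]
width: 1.0
[ 0.51  0.76  0.21  1.61 -0.62  1.58  1.18] [ 0.46375901 -0.18924927  0.15081388]
[(np.int32(211), [333, 231, 16, 16], [340.0, 238.5])]
```

View pics/m16.png

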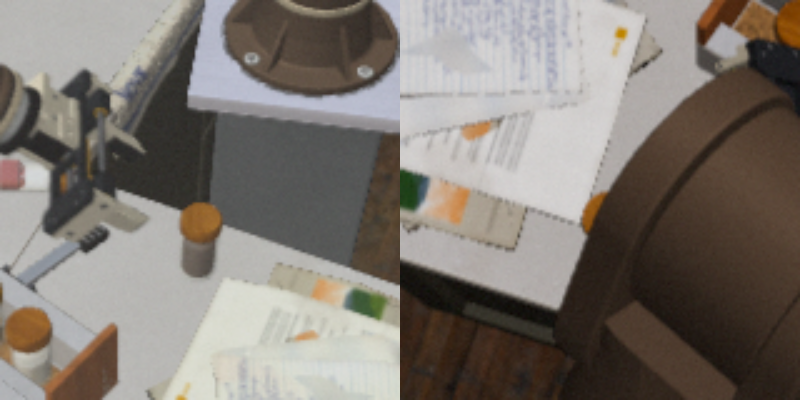

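```bash
cat >> h.py <<'E'
from scipy.spatial.transform import Rotation as Ro
def turn(des):
    o=arm.observe();v=np.degrees((Ro.from_rotvec(des)*Ro.from_rotvec(o['ee_rot']).inv()).as_rotvec());return v.round(2),np.linalg.norm(v).round(1)
E
python3 - <<'E'
from h import *
print(turn([2.719,1.573,0]),onz('side',340,238.5,.088))
E
```

```text
(array([-49.54,   8.39, -38.97]), np.float64(63.6)) [ 0.45318068 -0.10923413  0.088     ]
```

```bash
python3 -m creep '[[[0,0,4,-6,1,-4.8,1],[0,0,7,-12,2,-9.6,1],[0,2,8,-18,3,-14.4,1],[0,4,8,-24.5,4.1,-19.2,1],[0,5,8,-30.5,5.1,-24,1]]]' 
python3 -m creep '[[[0,1,0,-6,1,-4.8,1],[-0.5,2,0,-12,2,-9.6,1],[-1.3,2.8,0,-19,3.3,-15,1],[-1.3,2.8,0,-19,3.3,-15,1]]]'
python3 - <<'E'
from h import *
o=arm.observe();print(o['joints'].round(2),o['position'],turn([2.719,1.573,0]))
b=snap('top','t16');a=snap('side','s16')
cv2.imwrite('pics/m17.png',np.hstack([cv2.resize(a[150:310,260:420],None,fx=2.5,fy=2.5),cv2.resize(b[150:310,200:360],None,fx=2.5,fy=2.5)])[:,:,::-1])
E
```

```text
clock: 21.75
position: [0.4638, -0.1375, 0.2306]
ee_rot: [-2.269, -1.746, -0.315]
force: [-0.2, 0.5, -0.4]
width: 1.001
clock: 22.15
position: [0.4504, -0.1081, 0.23]
ee_rot: [-2.712, -1.574, -0.003]
force: [-0.7, 1.0, 0.5]
width: 1.002
[-0.26  0.19  0.45  2.   -0.1   0.98 -0.27] [ 0.45039754 -0.10809908  0.22997107] (array([-0.37, -0.07, -0.17]), np.float64(0.4))
```

View pics/m17.png

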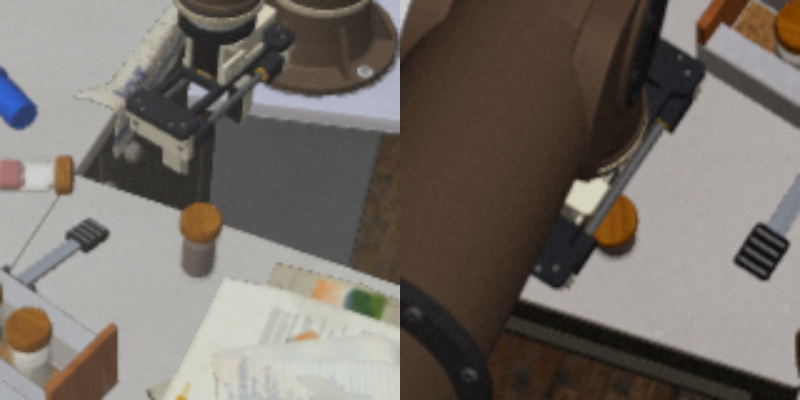

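Run:
```python
from h import *
b=cv2.imread('pics/t16.png')[:,:,::-1].copy();print(caps(b,(265,215,320,270)))
print(onz('top',283.3,240,.09)); r=caps(b,(265,215,320,270))[0][1]
for z in (.075,.096):
  print(onz('top',r[0]+r[2],r[1]+r[3]/2,z), onz('top',r[0]+r[2]-12,r[1]+r[3],z))
print(proj('top',[.4505,-.111,.096]),proj('top',[.4505,-.135,.096]),proj('top',[.4265,-.111,.085]))
```

```text
[(np.int32(235), [277, 228, 18, 21], [286.8, 239.2])]
[ 0.44509123 -0.10663469  0.09      ]
[ 0.4528542  -0.13075545  0.075     ] [ 0.42821955 -0.10609467  0.075     ]
[ 0.4483932  -0.13194157  0.096     ] [ 0.42420618 -0.1077289   0.096     ]
[285.31216772 237.05667032] [296.48264361 237.61136961] [284.9165031  249.00823217]
```

```bash
python3 -m creep '[[[0,-0.1,-4,0,0,0,1],[0,-0.1,-8,0,0,0,1],[0,-0.1,-11,0,0,0,1],[0,-0.1,-13.4,0,0,0,1],[0,-0.1,-13.4,0,0,0,1]]]' 15
python3 -m creep '[[[0,0,0,0,0,0,-1],[0,0,0,0,0,0,-1],[0,0,0,0,0,0,-1],[0,0,0,0,0,0,-1],[0,0,0,0,0,0,-1]]]' 20
python3 -m creep '[[[0,0,0,0,0,0,-1],[0,0,0,0,0,0,-1],[0,0,0,0,0,0,-1],[0,0,0,0,0,0,-1]]]' 25
python3 -m creep '[[[0,0,2,0,0,0,-1],[0,0,5,0,0,0,-1],[0,0,9,0,0,0,-1],[0,0,14,0,0,0,-1],[0,0,14,0,0,0,-1]]]'
python3 - <<'E'
from h import *
a=snap('side','s17')
cv2.imwrite('pics/m18.png',cv2.resize(a[150:310,260:420],None,fx=2.5,fy=2.5)[:,:,::-1])
E
```

```text
clock: 22.75
position: [0.4487, -0.1128, 0.0935]
ee_rot: [-2.71, -1.567, 0.002]
force: [-0.9, 0.2, -0.8]
width: 1.001
clock: 23.25
position: [0.4515, -0.1122, 0.0968]
ee_rot: [-2.713, -1.571, -0.007]
force: [-0.2, -0.2, -0.0]
width: 0.612
clock: 23.65
position: [0.4512, -0.1122, 0.0964]
ee_rot: [-2.713, -1.57, -0.006]
force: [-0.6, -0.6, 5.9]
width: 0.507
clock: 24.15
position: [0.4539, -0.1132, 0.2415]
ee_rot: [-2.717, -1.572, -0.017]
force: [0.5, -0.3, -1.9]
width: 0.507
```

View pics/m18.png

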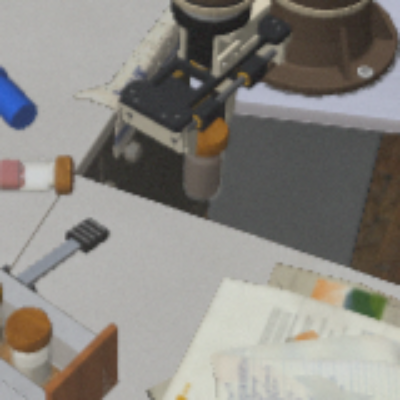

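```bash
python3 -m creep '[[[2,-4.5,0,0,0,0,-1],[4,-9,0,0,0,0,-1],[6,-13.5,0,0,0,0,-1],[8,-18,0,0,0,0,-1],[10,-22,0,0,0,0,-1]]]' 25
python3 -m creep '[[[1.8,-3.9,0,0,0,0,-1],[1.8,-3.9,0,0,0,0,-1],[1.8,-3.9,-2.5,0,0,0,-1],[1.8,-3.9,-4.5,0,0,0,-1],[1.8,-3.9,-5,0,0,0,-1]]]'
python3 -m creep '[[[0,0,0,0,0,0,-1]]]'
python3 - <<'E'
from h import *
p=arm.observe()['position'];print(p,toC(p),turn([2.719,1.573,0]))
a=snap('side','s18');b=snap('top','t18')
cv2.imwrite('pics/m19.png',np.hstack([cv2.resize(a[180:350,190:330],None,fx=2.8,fy=2.8),cv2.resize(b[90:260,320:460],None,fx=2.8,fy=2.8)])[:,:,::-1])
E
```

```text
clock: 24.7
position: [0.5507, -0.3342, 0.2339]
ee_rot: [-2.711, -1.568, -0.002]
force: [0.6, -0.9, -0.8]
width: 0.508
clock: 25.2
position: [0.5672, -0.3695, 0.1818]
ee_rot: [-2.707, -1.567, -0.0]
force: [-0.7, -0.0, -1.7]
width: 0.506
clock: 25.3
position: [0.5682, -0.3703, 0.1844]
ee_rot: [-2.71, -1.569, -0.002]
force: [-0.2, 0.6, -1.9]
width: 0.509
[ 0.56820775 -0.37030581  0.18438317] [-0.00510367 -0.04759005] (array([-0.58, -0.23, -0.03]), np.float64(0.6))
```

View pics/m19.png

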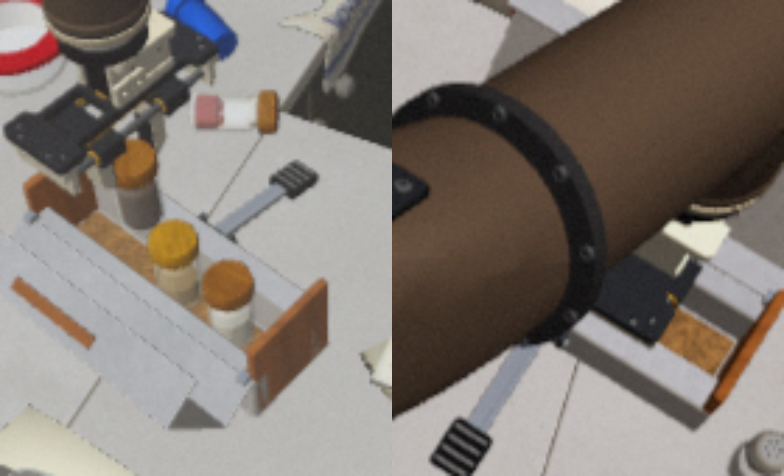

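```bash
python3 -m creep '[[[0.4,-0.15,0,-0.5,-0.2,0,-1],[0.4,-0.15,-1.5,-0.5,-0.2,0,-1],[0.4,-0.15,-3,-0.5,-0.2,0,-1],[0.4,-0.15,-4.5,-0.5,-0.2,0,-1],[0.4,-0.15,-5.5,-0.5,-0.2,0,-1]]]'
python3 -m creep '[[[0,0,-0.8,0,0,0,-1],[0,0,-1.6,0,0,0,-1],[0,0,-2.1,0,0,0,-1],[0,0,-2.3,0,0,0,-1],[0,0,-2.3,0,0,0,-1]]]'
python3 - <<'E'
from h import *
p=arm.observe()['position'];print(p,toC(p))
E
```

```text
clock: 25.9
position: [0.5722, -0.3721, 0.1288]
ee_rot: [-2.719, -1.573, -0.001]
force: [-0.1, -0.1, -2.0]
width: 0.51
clock: 26.4
position: [0.5731, -0.3728, 0.1082]
ee_rot: [2.717, 1.573, 0.003]
force: [-0.3, -1.2, -0.8]
width: 0.509
[ 0.57305545 -0.37282674  0.10820032] [ 0.00035453 -0.04733846]
```

```bash
python3 -m creep '[[[-0.1,0,-0.3,0,0,0,-1],[-0.1,0,-0.5,0,0,0,-1],[-0.1,0,-0.5,0,0,0,-1]]]'
python3 -m creep '[[[0,0,-0.1,0,0,0,-0.2],[0,0,-0.1,0,0,0,0],[0,0,-0.1,0,0,0,0.25],[0,0,-0.1,0,0,0,0.25],[0,0,-0.1,0,0,0,0.25]]]'
python3 -m creep '[[[0,0,0.5,0,0,0,0.25],[0,0,1.5,0,0,0,0.25],[0,0,4,0,0,0,0.25],[0,0,8,0,0,0,0.25],[0,0,12,0,0,0,0.25]]]'
python3 -m creep '[[[-3,1,2,0,0,0,0.25],[-7,3,2,0,0,0,0.25],[-11,6,2,0,0,0,0.25],[-15,9,2,0,0,0,1],[-17,13,2,0,0,0,1]]]'
python3 - <<'E'
from h import *
p=arm.observe()['position'];print(p,toC(p))
a=snap('side','s19');b=snap('top','t19')
cv2.imwrite('pics/m20.png',np.hstack([cv2.resize(a[180:350,190:330],None,fx=2.8,fy=2.8),cv2.resize(b[160:330,320:460],None,fx=2.8,fy=2.8)])[:,:,::-1])
E
```

```text
clock: 26.7
position: [0.572, -0.3726, 0.1031]
ee_rot: [2.718, 1.573, 0.003]
force: [-0.2, -0.2, -1.6]
width: 0.504
clock: 27.2
position: [0.5722, -0.3727, 0.1023]
ee_rot: [2.717, 1.573, 0.003]
force: [-0.0, -0.1, 0.5]
width: 0.624
clock: 27.7
position: [0.5717, -0.3727, 0.2241]
ee_rot: [2.718, 1.572, 0.002]
force: [1.0, -1.0, -0.5]
width: 0.622
clock: 28.2
position: [0.3986, -0.2433, 0.2429]
ee_rot: [2.72, 1.567, 0.004]
force: [1.1, 1.2, 0.3]
width: 0.75
[ 0.39855471 -0.24330501  0.24287537] [-0.21557785 -0.0228518 ]
```

View pics/m20.png

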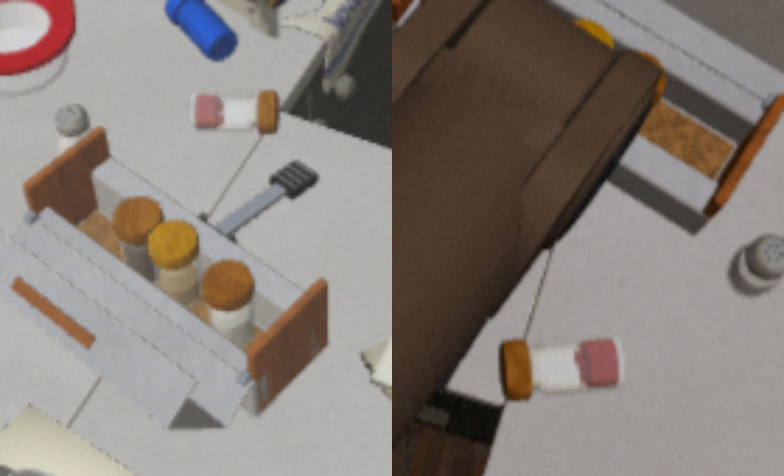

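Run:
```python
from ik import *
q0=np.array([-0.6,.3,.4,2.1,.5,1.1,-.8])
az=np.radians(98); a=np.array([np.cos(az),np.sin(az),0]); z=np.array([0,0,1.]); j=np.array([np.sin(az),-np.cos(az),0])
for th in (40,30,20,10,0):
  th=np.radians(th); t=-np.sin(th)*a-np.cos(th)*z
  for sg in (1,-1):
    x=np.cross(sg*j,t); R=Ro.from_matrix(np.stack([x,sg*j,t],1)); out=[]
    for nm,pos,ex in [('pick',(.351,-.29,.028),0),('pre',(.351,-.29,.028)-.1*t,0),('up',(.42,-.25,.15),90),('up2',(.40,-.33,.09),90),('up3',(.45,-.12,.09),90)]:
      b=ik(np.array(pos),Ro.from_rotvec(j*np.radians(ex))*R,q0); out.append((nm,round(b[0],4),b[1].round(1).tolist()))
    print(np.degrees(th).round(),sg);[print('  ',o) for o in out]
```

```text
40.0 1
   ('pick', np.float64(0.0), [0.1, 0.6, 0.0, 2.5, 1.9, 0.7, -1.7])
   ('pre', np.float64(0.0), [-0.5, 0.4, 0.4, 2.5, 1.4, 0.5, -1.2])
   ('up', np.float64(0.0), [0.8, 0.7, -0.1, 1.7, -0.4, 1.5, 1.1])
   ('up2', np.float64(0.0), [1.0, 0.9, -0.1, 1.5, -0.3, 1.5, 1.1])
   ('up3', np.float64(0.0), [0.7, 0.7, -0.2, 1.8, -0.5, 1.3, 1.0])
40.0 -1
   ('pick', np.float64(0.0), [-0.3, 0.7, 0.5, 2.5, 2.1, 0.4, 1.2])
   ('pre', np.float64(0.0), [-1.0, 0.8, 1.3, 2.5, -0.8, 0.1, -2.2])
   ('up', np.float64(0.0), [0.4, 0.8, 0.6, 1.7, -0.7, 1.7, -1.7])
   ('up2', np.float64(0.0), [0.5, 0.9, 0.5, 1.5, -0.6, 1.7, -1.7])
   ('up3', np.float64(0.0), [0.2, 0.8, 0.5, 1.8, -0.8, 1.5, -1.8])
30.0 1
   ('pick', np.float64(0.0), [0.2, 0.5, 0.1, 2.5, 1.8, 0.4, -1.4])
   ('pre', np.float64(0.0), [-0.4, 0.3, 0.5, 2.5, 1.0, 0.4, -0.7])
   ('up', np.float64(0.0), [0.9, 0.8, -0.1, 1.6, -0.4, 1.7, 1.1])
   ('up2', np.float64(0.0), [1.0, 1.0, -0.2, 1.4, -0.3, 1.7, 1.1])
   ('up3', np.float64(0.0), [0.8, 0.9, -0.3, 1.8, -0.5, 1.4, 1.0])
30.0 -1
   ('pick', np.float64(0.0), [-0.3, 0.6, 0.7, 2.5, 2.3, 0.2, 1.2])

[... 1622 characters left out ...]
0.8, 1.9, -1.7])
0.0 1
   ('pick', np.float64(0.0), [0.8, 0.5, -0.2, 2.2, 0.2, 0.4, 0.5])
   ('pre', np.float64(0.0), [0.4, 0.3, 0.2, 2.2, -0.1, 0.7, 0.9])
   ('up', np.float64(0.0), [1.0, 1.2, -0.3, 1.4, -0.5, 2.0, 1.0])
   ('up2', np.float64(0.0), [1.3, 1.4, -0.7, 1.2, -0.2, 2.0, 0.7])
   ('up3', np.float64(0.0), [1.0, 1.2, -0.4, 1.6, -0.5, 1.7, 1.0])
0.0 -1
   ('pick', np.float64(0.0), [0.1, 0.6, 0.7, 2.2, -0.7, 0.6, -1.7])
   ('pre', np.float64(0.0), [-0.1, 0.4, 0.9, 2.2, -0.5, 0.8, -1.9])
   ('up', np.float64(0.0), [1.0, 1.1, -0.2, 1.4, -0.5, 2.0, -2.1])
   ('up2', np.float64(0.0), [1.3, 1.4, -0.7, 1.2, -0.2, 2.0, -2.4])
   ('up3', np.float64(0.0), [0.5, 1.2, 0.3, 1.6, -0.8, 2.0, -1.7])
```

```bash
cat > up.py <<'E'
from ik import *
az=np.radians(98); a=np.array([np.cos(az),np.sin(az),0]); z=np.array([0,0,1.]); j=np.array([np.sin(az),-np.cos(az),0])
def Rp(deg):
    th=np.radians(deg); t=-np.sin(th)*a-np.cos(th)*z; return Ro.from_matrix(np.stack([np.cross(j,t),j,t],1)),t
E
python3 - <<'E'
from up import *
from h import arm
o=arm.observe();print(o['joints'].round(2))
q0=np.array([.5,.4,0,2.3,.5,.4,.1]);hz=0
for deg in (12,16):
  R,t=Rp(deg)
  for nm,pos in [('pick',np.array((.351,-.29,.028))),('pre',np.array((.351,-.29,.028))-.1*t)]:
    b=ik(pos,R,o['joints'],16);print(deg,nm,round(b[0],4),b[1].round(2))
  b0=b[1]
  for yaw in (0,-30,-50,-70):
   for pos in [(.45,-.12,.09),(.45,-.12,.2)]:
    b=ik(np.array(pos),Ro.from_euler('z',yaw,degrees=True)*Ro.from_rotvec(j*np.pi/2)*R,b0,16);print(deg,yaw,pos,round(b[0],4),b[1].round(2))
E
```

```text
[-0.05  0.18  0.56  1.98 -0.11  1.01  0.05]
12 pick 0.0 [0.25 0.46 0.29 2.36 0.15 0.21 0.5 ]
12 pre 0.0 [0.04 0.23 0.47 2.31 0.12 0.49 0.52]
12 0 (0.45, -0.12, 0.09) 0.0 [ 0.78  1.05 -0.15  1.67 -0.61  1.64  1.15]
12 0 (0.45, -0.12, 0.2) 0.0 [ 0.74  0.87 -0.09  1.7  -0.67  1.78  1.1 ]
12 -30 (0.45, -0.12, 0.09) 0.0 [ 0.98  0.98 -0.14  2.01 -0.93  1.36  1.31]
12 -30 (0.45, -0.12, 0.2) 0.0 [ 0.88  0.75  0.    2.05 -0.98  1.55  1.23]
12 -50 (0.45, -0.12, 0.09) 0.0 [ 1.    0.97 -0.02  2.26 -1.27  1.32  1.59]
12 -50 (0.45, -0.12, 0.2) 0.0 [ 0.88  0.71  0.13  2.31 -1.25  1.48  1.41]
12 -70 (0.45, -0.12, 0.09) 0.0016 [ 1.92  1.57 -1.06  2.47 -1.32  0.12  1.66]
12 -70 (0.45, -0.12, 0.2) 0.002 [ 1.92  1.3  -1.27  2.53 -1.32  0.19  1.34]
16 pick 0.0 [0.09 0.48 0.43 2.39 0.21 0.13 0.4 ]
16 pre 0.0 [-0.09  0.23  0.53  2.36  0.27  0.44  0.33]
16 0 (0.45, -0.12, 0.09) 0.0 [ 0.78  1.   -0.16  1.69 -0.59  1.58  1.14]
16 0 (0.45, -0.12, 0.2) 0.0 [ 0.72  0.82 -0.07  1.71 -0.66  1.74  1.1 ]
16 -30 (0.45, -0.12, 0.09) 0.0 [ 0.96  0.93 -0.12  2.03 -0.94  1.32  1.3 ]
16 -30 (0.45, -0.12, 0.2) 0.0 [ 0.83  0.71  0.05  2.06 -0.98  1.53  1.21]
16 -50 (0.45, -0.12, 0.09) 0.0 [ 0.94  0.91  0.05  2.28 -1.29  1.31  1.57]
16 -50 (0.45, -0.12, 0.2) 0.0 [ 0.81  0.66  0.21  2.31 -1.25  1.47  1.37]
16 -70 (0.45, -0.12, 0.09) 0.0032 [ 1.88  1.48 -1.07  2.47 -1.32  0.12  1.59]
16 -70 (0.45, -0.12, 0.2) 0.0023 [ 1.9   1.17 -1.27  2.52 -1.32  0.22  1.26]
```

Run:
```python
from up import *
from h import *
R,t=Rp(12);print(R.as_rotvec().round(4),t.round(3),turn(R.as_rotvec()),arm.observe()['position'])
```

```text
[ 1.9528  2.2465 -0.2052] [ 0.029 -0.206 -0.978] (array([-12.24,   2.37,  37.59]), np.float64(39.6)) [ 0.39913333 -0.23839434  0.24260842]
```

```bash
python3 -m creep '[[[-1,-0.6,0,-2.4,0.5,7.5,1],[-2,-1.2,0,-4.9,0.9,15,1],[-3,-1.8,-1,-7.3,1.4,22.5,1],[-4,-2.4,-3,-9.8,1.9,30,1],[-5.1,-3.1,-5,-12.2,2.4,37.6,1]]]' 15
python3 -m creep '[[[0,0,-3,0,0,0,1],[0,0,-6.6,0,0,0,1],[0,0,-6.6,0,0,0,1]]]'
python3 - <<'E'
from up import *
from h import *
R,t=Rp(12);o=arm.observe();print(turn(R.as_rotvec()),o['position'],o['joints'].round(2))
a=snap('side','s20');b=snap('top','t20')
cv2.imwrite('pics/m21.png',np.hstack([cv2.resize(a[160:300,210:350],None,fx=2.8,fy=2.8),cv2.resize(b[210:350,300:440],None,fx=2.8,fy=2.8)])[:,:,::-1])
print(caps(a,(250,180,300,240)))
E
```

```text
clock: 28.8
position: [0.3519, -0.2744, 0.1929]
ee_rot: [1.944, 2.244, -0.205]
force: [-1.0, -0.8, -0.5]
width: 1.0
clock: 29.1
position: [0.3493, -0.2733, 0.124]
ee_rot: [1.956, 2.245, -0.21]
force: [-0.7, -0.0, 0.4]
width: 1.001
(array([ 0.1 , -0.15,  0.15]), np.float64(0.2)) [ 0.34928903 -0.27334376  0.12402652] [-0.    0.26  0.48  2.29  0.12  0.51  0.5 ]
[(np.int32(71), [283, 214, 6, 13], [285.3, 219.8])]
```

View pics/m21.png

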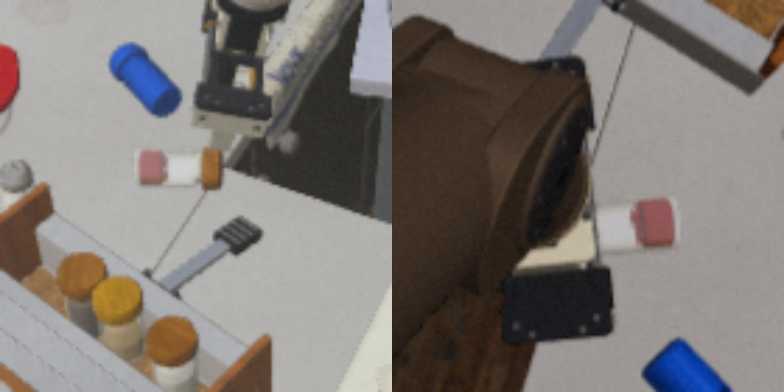

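```bash
python3 -m creep '[[[0.1,-0.6,-3,0,0,0,1],[0.1,-1.2,-6,0,0,0,1],[0.2,-1.5,-8,0,0,0,1],[0.2,-1.7,-9.4,0,0,0,1],[0.2,-1.7,-9.4,0,0,0,1]]]' 
python3 -m creep '[[[0,0,0,0,0,0,-0.5],[0,0,0,0,0,0,-0.5],[0,0,0,0,0,0,-1],[0,0,0,0,0,0,-1],[0,0,0,0,0,0,-1]]]' 20
python3 -m creep '[[[0,0,0,0,0,0,-1],[0,0,0,0,0,0,-1],[0,0,0,0,0,0,-1],[0,0,0,0,0,0,-1]]]' 40
python3 - <<'E'
from h import *
o=arm.observe();print(o['joints'].round(2),o['ee_rot'])
a=snap('side','s21');b=snap('top','t21')
cv2.imwrite('pics/m22.png',np.hstack([cv2.resize(a[160:300,210:350],None,fx=2.8,fy=2.8),cv2.resize(b[210:350,300:440],None,fx=2.8,fy=2.8)])[:,:,::-1])
E
```

```text
clock: 29.7
position: [0.3539, -0.2915, 0.0327]
ee_rot: [1.953, 2.241, -0.206]
force: [0.2, 0.1, -0.1]
width: 0.999
clock: 30.2
position: [0.3533, -0.2907, 0.0326]
ee_rot: [1.952, 2.241, -0.205]
force: [-0.8, -0.3, -0.9]
width: 0.613
clock: 30.6
position: [0.353, -0.2907, 0.0322]
ee_rot: [1.953, 2.242, -0.206]
force: [-0.1, 0.7, 3.3]
width: 0.501
[0.14 0.47 0.38 2.33 0.02 0.24 0.59] [ 1.95278773  2.24189967 -0.20575611]
```

View pics/m22.png

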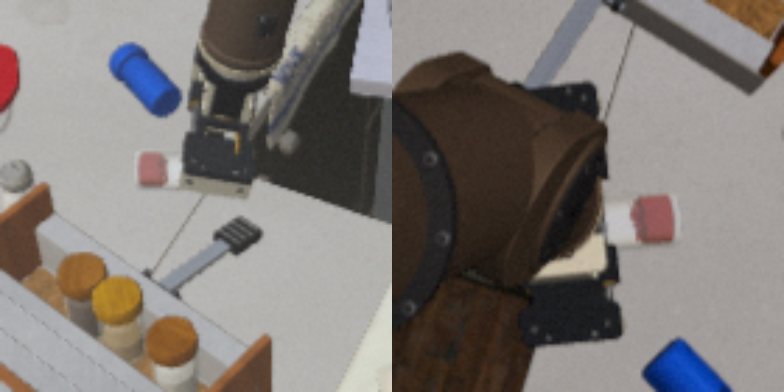

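```bash
python3 -m creep '[[[0,0,3,0,0,0,-1],[0,0,7,0,0,0,-1],[1,1,11,0,0,0,-1],[2,3,15,0,0,0,-1],[3,5,17,0,0,-5,-1]]]' 40
python3 -m creep '[[[1,2,0,0,0,-6,-1],[2,4,0,0,0,-12,-1],[3,6,0,0,0,-18,-1],[4,8,0,0,0,-24,-1],[5,10,0,0,0,-30,-1]]]' 
python3 -m creep '[[[0.5,1,0,6.2,-3.2,0,-1],[1,2,0,12.5,-6.4,0,-1],[1.7,2,0,18.7,-9.5,0,-1],[1.7,2,0,25,-12.7,0,-1],[1.7,2,0,31.2,-15.9,0,-1]]]' 
python3 -m creep '[[[0,0,0,6.2,-3.2,0,-1],[0,0,0,12.5,-6.4,0,-1],[0,0,0,18.7,-9.5,0,-1],[0,0,0,25,-12.7,0,-1],[0,0,0,31.2,-15.9,0,-1]]]'
cat >> h.py <<'E'
Rc=Ro.from_rotvec([1.95278773,2.24189967,-.20575611]); ac=np.array([np.cos(np.radians(98)),np.sin(np.radians(98)),0])
def jar():
    o=arm.observe(); v=(Ro.from_rotvec(o['ee_rot'])*Rc.inv()).apply(ac); w=np.cross(v,[0,0,1]); n=np.linalg.norm(w); ang=np.degrees(np.arctan2(n,v[2])); print('jar axis',v.round(3),'turn to upright',(w/n*ang).round(2),'pos',o['position'].round(4),'q',o['joints'].round(2),'toolz',Ro.from_rotvec(o['ee_rot']).as_matrix()[:,2].round(3))
E
python3 -c "
from h import *
jar()"
```

```text
clock: 31.2
position: [0.3835, -0.241, 0.2051]
ee_rot: [2.054, 2.153, -0.213]
force: [1.6, -0.2, -1.4]
width: 0.497
clock: 31.7
position: [0.4332, -0.1397, 0.202]
ee_rot: [2.577, 1.569, -0.274]
force: [0.4, -0.4, -1.8]
width: 0.502
clock: 32.2
position: [0.4507, -0.1211, 0.2028]
ee_rot: [-2.467, -1.508, -0.508]
force: [-1.3, 1.2, -2.3]
width: 0.495
clock: 32.7
position: [0.4502, -0.1218, 0.2023]
ee_rot: [-2.03, -1.238, -1.128]
force: [-0.8, 0.3, -1.7]
width: 0.498
jar axis [0.152 0.301 0.941] turn to upright [17.6  -8.91  0.  ] pos [ 0.4502 -0.1218  0.2023] q [ 0.55  0.54  0.33  2.1  -1.1   1.38  1.13] toolz [ 0.39   0.754 -0.528]
```

```bash
python3 -m creep '[[[0,0,0,6,-3,0,-1],[0,0,0,12,-6,0,-1],[0,0,-2,17.6,-8.9,0,-1],[0,0,-5,17.6,-8.9,0,-1],[0,0,-8,17.6,-8.9,0,-1]]]'
python3 - <<'E'
from h import *
jar()
a=snap('side','s22')
cv2.imwrite('pics/m23.png',cv2.resize(a[170:290,270:390],None,fx=5,fy=5)[:,:,::-1])
E
```

```text
clock: 33.2
position: [0.4497, -0.1214, 0.1199]
ee_rot: [-1.744, -1.061, -1.398]
force: [0.4, -0.1, -2.0]
width: 0.503
jar axis [0.004 0.003 1.   ] turn to upright [ 0.18 -0.25  0.  ] pos [ 0.4497 -0.1214  0.1199] q [ 0.73  0.92  0.2   2.07 -1.2   1.56  1.47] toolz [ 0.446  0.869 -0.215]
```

View pics/m23.png

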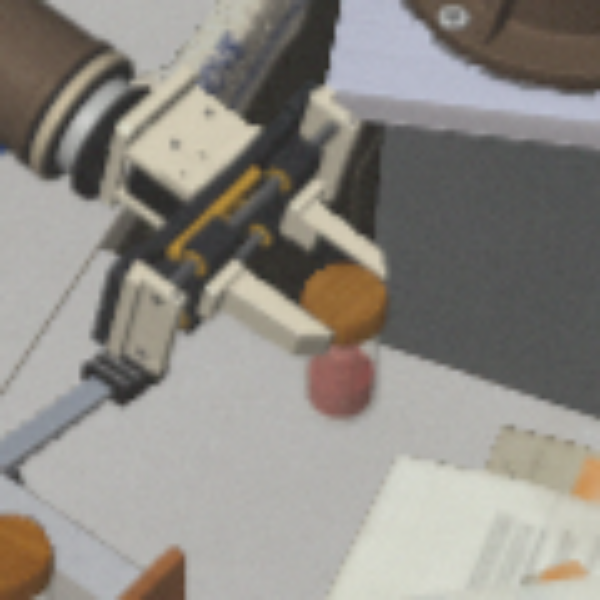

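```bash
python3 -m creep '[[[0,0,-1,0,0,0,-1],[0,0,-1.8,0,0,0,-1],[0,0,-2.4,0,0,0,-1],[0,0,-2.7,0,0,0,-1],[0,0,-2.7,0,0,0,-1]]]' 
python3 -m creep '[[[0,0,-0.2,0,0,0,-1],[0,0,-0.3,0,0,0,-1]]]' 
python3 -m creep '[[[0,0,-0.1,0,0,0,-1],[0,0,-0.2,0,0,0,-1]]]'
```

```text
clock: 33.75
position: [0.4502, -0.1208, 0.0956]
ee_rot: [-1.742, -1.063, -1.398]
force: [0.4, 0.4, -1.5]
width: 0.499
clock: 33.95
position: [0.4502, -0.1208, 0.0925]
ee_rot: [-1.743, -1.063, -1.398]
force: [0.1, -0.7, -1.1]
width: 0.5
clock: 34.15
position: [0.4501, -0.1208, 0.0903]
ee_rot: [-1.742, -1.063, -1.398]
force: [-0.1, -0.2, -2.2]
width: 0.503
```

```bash
python3 -m creep '[[[0,0,-0.15,0,0,0,-1],[0,0,-0.3,0,0,0,-1]]]' 
python3 -m creep '[[[0,0,-0.1,0,0,0,-1],[0,0,-0.2,0,0,0,-1]]]'
```

```text
clock: 34.35
position: [0.4501, -0.1208, 0.0871]
ee_rot: [-1.742, -1.063, -1.398]
force: [-0.1, 0.6, -1.0]
width: 0.5
clock: 34.55
position: [0.45, -0.1207, 0.0851]
ee_rot: [-1.742, -1.062, -1.398]
force: [-0.0, -1.5, -1.5]
width: 0.497
```

```bash
python3 -m creep '[[[0,0,-0.1,0,0,0,-1],[0,0,-0.2,0,0,0,-1]]]' 
python3 -m creep '[[[0,0,-0.1,0,0,0,-1],[0,0,-0.1,0,0,0,-1]]]'
```

```text
clock: 34.75
position: [0.4502, -0.1204, 0.084]
ee_rot: [-1.74, -1.062, -1.4]
force: [-0.3, -0.5, 6.6]
width: 0.499
clock: 34.95
position: [0.4503, -0.1201, 0.0839]
ee_rot: [-1.738, -1.061, -1.401]
force: [0.1, -0.7, 8.4]
width: 0.503
```

Contact at about 84 mm. Release and back out along the tool axis.

```bash
python3 -m creep '[[[0,0,0.1,0,0,0,-0.5],[0,0,0.1,0,0,0,-0.1],[0,0,0.1,0,0,0,0.3],[0,0,0.1,0,0,0,0.7],[0,0,0.1,0,0,0,1]]]' 
python3 -m creep '[[[0,0,0,0,0,0,1],[0,0,0,0,0,0,1],[-0.9,-1.7,0.4,0,0,0,1],[-2.2,-4.3,1.1,0,0,0,1],[-4,-7.8,2,0,0,0,1]]]'
python3 - <<'E'
from h import *
print(arm.observe()['position'],turn([2.719,1.573,0]))
a=snap('side','s23');b=snap('top','t23')
cv2.imwrite('pics/m24.png',np.hstack([cv2.resize(a[150:310,260:420],None,fx=2.5,fy=2.5),cv2.resize(b[150:310,200:360],None,fx=2.5,fy=2.5)])[:,:,::-1])
print(caps(a,(320,200,380,280)),caps(b,(265,215,320,270)))
E
```

```text
clock: 35.45
position: [0.45, -0.1209, 0.0829]
ee_rot: [-1.743, -1.063, -1.398]
force: [0.6, -0.7, 1.2]
width: 0.708
clock: 35.95
position: [0.4099, -0.1981, 0.1036]
ee_rot: [-1.739, -1.063, -1.397]
force: [0.1, -0.7, 0.1]
width: 1.001
[ 0.40985593 -0.19808198  0.10363916] (array([-68.41,  36.83,  -2.33]), np.float64(77.7))
[(np.int32(209), [331, 232, 16, 16], [338.6, 239.2])] [(np.int32(383), [275, 226, 22, 22], [285.4, 236.3])]
```

View pics/m24.png

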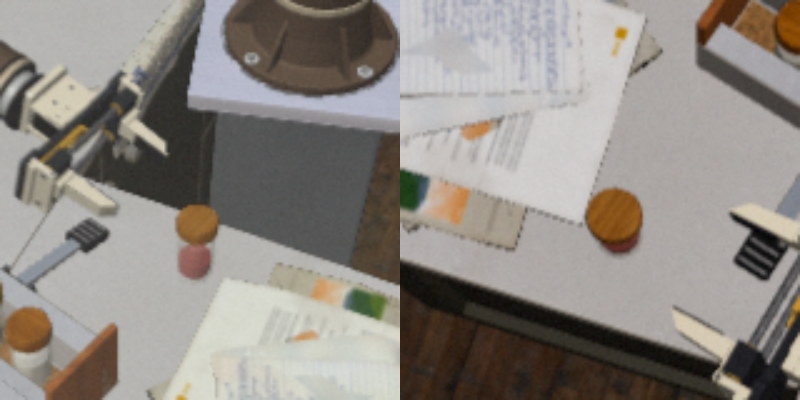

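```bash
python3 -c "
from h import *
print(tri((285.4,236.3),(338.6,239.2)))"
python3 -m creep '[[[-0.5,-1,4,-4,2.2,0,1],[-0.5,-1,8,-10,5.4,-0.3,1],[-0.5,-1,12,-17,9.2,-0.6,1],[0,0,13,-24,12.9,-0.8,1],[0,1,13,-31,16.7,-1,1]]]' 
python3 -m creep '[[[1,2,0,-7,3.8,-0.2,1],[2,4,0,-14,7.6,-0.5,1],[3,5.5,0,-21,11.3,-0.7,1],[4,6.5,0,-28,15.1,-1,1],[4,6.5,0,-35,18.8,-1.2,1]]]' 
python3 -c "
from h import *
print(arm.observe()['position'],turn([2.719,1.573,0]))"
```

```text
(array([ 0.45448297, -0.11164089,  0.08596009]), np.float64(0.002633674294800795))
clock: 36.55
position: [0.411, -0.1895, 0.2354]
ee_rot: [-2.261, -1.343, -0.868]
force: [0.7, 1.0, -1.0]
width: 0.999
clock: 37.05
position: [0.4506, -0.1223, 0.2339]
ee_rot: [-2.69, -1.564, -0.086]
force: [-0.6, -0.6, -0.5]
width: 0.999
[ 0.45061046 -0.12231341  0.23389786] (array([-3.03,  1.89, -0.24]), np.float64(3.6))
```

```bash
python3 -m creep '[[[0.35,0.9,0,-3,1.9,-0.2,1],[0.35,0.9,-4,-3,1.9,-0.2,1],[0.35,0.9,-8,-3,1.9,-0.2,1],[0.35,0.9,-11,-3,1.9,-0.2,1],[0.35,0.9,-13.7,-3,1.9,-0.2,1]]]' 15
python3 -m creep '[[[0,0,0,0,0,0,1],[0,0,0,0,0,0,-0.5],[0,0,0,0,0,0,-1],[0,0,0,0,0,0,-1],[0,0,0,0,0,0,-1]]]' 15
python3 -c "
from h import *
print(turn([2.719,1.573,0]))"
python3 -m creep '[[[0,0,0,0,0,0,-1],[0,0,0,0,0,0,-1],[0,0,0,0,0,0,-1],[0,0,0,0,0,0,-1],[0,0,0,0,0,0,-1]]]' 30
python3 -m creep '[[[0,0,2,0,0,0,-1],[0,0,5,0,0,0,-1],[0,0,9,0,0,0,-1],[0,0,14,0,0,0,-1],[0,0,14,0,0,0,-1]]]'
python3 - <<'E'
from h import *
print(toW(-.001,-.107),turn([2.719,1.573,0]))
a=snap('side','s24')
cv2.imwrite('pics/m25.png',cv2.resize(a[150:310,260:420],None,fx=2.5,fy=2.5)[:,:,::-1])
E
```

```text
clock: 37.55
position: [0.4523, -0.1139, 0.0943]
ee_rot: [-2.714, -1.571, 0.0]
force: [1.0, 0.5, 0.6]
width: 0.999
clock: 38.05
position: [0.4539, -0.1147, 0.097]
ee_rot: [-2.717, -1.57, -0.004]
force: [-0.1, 0.3, 0.4]
width: 0.704
(array([-0.27,  0.02,  0.04]), np.float64(0.3))
clock: 38.55
position: [0.4534, -0.1147, 0.0963]
ee_rot: [-2.716, -1.57, -0.002]
force: [-1.1, -0.2, 5.4]
width: 0.505
clock: 39.05
position: [0.4561, -0.1157, 0.2413]
ee_rot: [2.72, 1.571, 0.013]
force: [1.5, -0.0, -2.1]
width: 0.508
[ 0.54194964 -0.42375574] (array([-0.24,  0.42,  0.08]), np.float64(0.5))
```

View pics/m25.png

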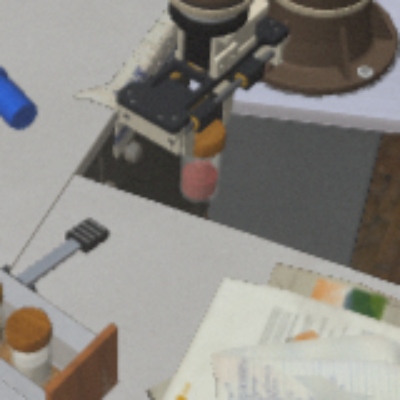

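```bash
python3 -m creep '[[[1.4,-4.7,0,0,0,0,-1],[2.8,-9.4,0,0,0,0,-1],[4.2,-14.1,0,0,0,0,-1],[5.6,-18.8,0,0,0,0,-1],[7,-23.5,0,0,0,0,-1]]]' 25
python3 -m creep '[[[1,-4.5,0,0,0,0,-1],[1.8,-7.1,0,0,0,0,-1],[1.8,-7.1,-1,0,0,0,-1],[1.8,-7.1,-3,0,0,0,-1],[1.8,-7.1,-5,0,0,0,-1]]]'
python3 -m creep '[[[0,0,0,0,0,0,-1],[0,0,0,0,0,0,-1]]]'
python3 - <<'E'
from h import *
p=arm.observe()['position'];print(p,toC(p),turn([2.719,1.573,0]))
a=snap('side','s25');b=snap('top','t25')
cv2.imwrite('pics/m26.png',np.hstack([cv2.resize(a[180:350,190:330],None,fx=2.8,fy=2.8),cv2.resize(b[130:300,350:490],None,fx=2.8,fy=2.8)])[:,:,::-1])
E
```

```text
clock: 39.6
position: [0.523, -0.351, 0.2339]
ee_rot: [-2.714, -1.569, 0.001]
force: [1.0, 0.5, -1.3]
width: 0.506
clock: 40.1
position: [0.5406, -0.4196, 0.1833]
ee_rot: [-2.714, -1.568, -0.0]
force: [-0.2, -0.3, -1.2]
width: 0.502
clock: 40.3
position: [0.5409, -0.4196, 0.185]
ee_rot: [-2.714, -1.569, -0.0]
force: [0.2, -0.1, -0.5]
width: 0.504
[ 0.540856   -0.41964984  0.18500217] [-0.00400608 -0.10399703] (array([-0.35, -0.2 ,  0.03]), np.float64(0.4))
```

View pics/m26.png

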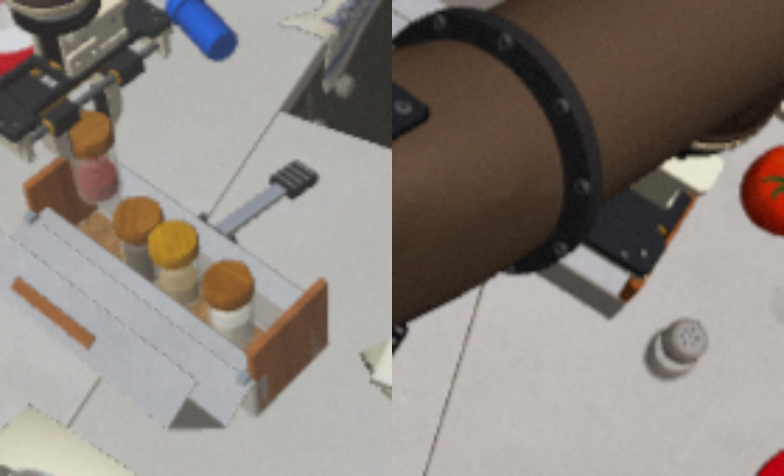

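```bash
python3 -m creep '[[[0.2,-0.2,0,-0.3,-0.2,0,-1],[0.2,-0.2,-1.5,-0.3,-0.2,0,-1],[0.2,-0.2,-3,-0.3,-0.2,0,-1],[0.2,-0.2,-4.5,-0.3,-0.2,0,-1],[0.2,-0.2,-5.5,-0.3,-0.2,0,-1]]]'
python3 -m creep '[[[0,0,-0.8,0,0,0,-1],[0,0,-1.6,0,0,0,-1],[0,0,-2.2,0,0,0,-1],[0,0,-2.5,0,0,0,-1],[0,0,-2.5,0,0,0,-1]]]'
python3 - <<'E'
from h import *
p=arm.observe()['position'];print(p,toC(p))
E
```

```text
clock: 40.9
position: [0.5425, -0.4219, 0.1285]
ee_rot: [-2.72, -1.572, -0.0]
force: [-0.5, 0.8, -0.6]
width: 0.504
clock: 41.4
position: [0.5432, -0.4227, 0.1058]
ee_rot: [2.719, 1.571, 0.002]
force: [-0.3, 0.3, -1.4]
width: 0.501
[ 0.54321708 -0.42269268  0.10578355] [-0.000437   -0.10544452]
```

```bash
python3 -m creep '[[[0,0,-0.2,0,0,0,-1],[0,0,-0.3,0,0,0,-1],[0,0,-0.3,0,0,0,-1]]]'
python3 -m creep '[[[0,0,0,0,0,0,-0.2],[0,0,0,0,0,0,0],[0,0,0,0,0,0,0.25],[0,0,0,0,0,0,0.25],[0,0,0,0,0,0,0.25]]]'
python3 -m creep '[[[0,0,0.5,0,0,0,0.25],[0,0,1.5,0,0,0,0.25],[0,0,4,0,0,0,0.25],[0,0,8,0,0,0,0.25],[0,0,12,0,0,0,0.25]]]'
python3 -m creep '[[[-3,3,2,0,0,0,0.25],[-6,7,2,0,0,0,0.25],[-9,11,2,0,0,0,0.25],[-12,15,2,0,0,0,1],[-12,20,2,0,0,0,1]]]'
python3 -m creep '[[[0,5,0,0,0,0,0.25],[0,10,0,0,0,0,0.25],[0,15,0,0,0,0,0.25],[0,15,0,0,0,0,1],[0,15,0,0,0,0,1]]]'
python3 - <<'E'
from h import *
p=arm.observe()['position'];print(p,toC(p))
a=snap('side','s26');b=snap('top','t26')
cv2.imwrite('pics/m27.png',np.hstack([cv2.resize(a[180:350,190:330],None,fx=2.8,fy=2.8),cv2.resize(b[90:260,320:460],None,fx=2.8,fy=2.8)])[:,:,::-1])
E
```

```text
clock: 41.7
position: [0.5433, -0.4227, 0.1032]
ee_rot: [2.718, 1.571, 0.002]
force: [0.5, 0.3, -1.9]
width: 0.504
clock: 42.2
position: [0.5434, -0.4229, 0.1033]
ee_rot: [2.718, 1.571, 0.002]
force: [0.1, -0.3, 0.4]
width: 0.626
clock: 42.7
position: [0.543, -0.4227, 0.225]
ee_rot: [2.719, 1.571, 0.001]
force: [0.4, -0.2, -0.1]
width: 0.623
clock: 43.2
position: [0.4193, -0.2234, 0.2439]
ee_rot: [2.723, 1.564, 0.003]
force: [1.5, 1.0, 0.9]
width: 0.751
clock: 43.7
position: [0.4235, -0.0719, 0.2439]
ee_rot: [2.716, 1.575, 0.004]
force: [0.3, -0.2, -0.2]
width: 0.759
[ 0.42354077 -0.07185171  0.24391556] [-0.27998795  0.13799557]
```

View pics/m27.png

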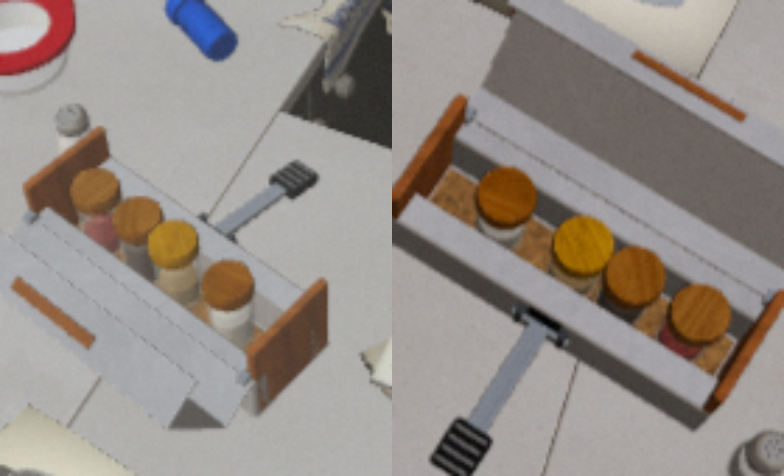

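View pics/s26.png

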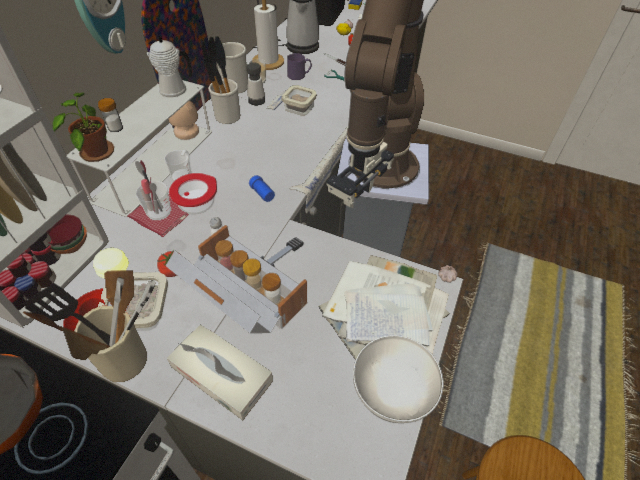

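Run:
```python
from h import *
print(tri((344.3,249.6),(295.4,243.6)),onz('top',344.3,249.6,.03),onz('side',295.4,243.6,.03),toW(-.18,0),turn([.815,3.033,0]),turn([-.815,-3.033,0]))
t=cv2.imread('pics/t26.png')[:,:,::-1].copy()
C=[(c[0],onz('top',*c[2],.09)) for c in caps(t,(320,90,460,260)) if c[0]<700]
for c in [(507,198),(583,245),(634,277),(698,314)]:
  p=onz('top',320+(c[0]-392)/2.8,90+c[1]/2.8,.1);print(toC(p).round(4))
```

```text
(array([ 0.44306556, -0.24112253,  0.02699216]), np.float64(0.00013663058848724244)) [ 0.44246635 -0.24094233  0.03      ] [ 0.44553862 -0.2406538   0.03      ] [ 0.44079585 -0.24138822] (array([-0.14,  0.17, 89.95]), np.float64(90.0)) (array([-3.000e-02,  2.300e-01,  8.995e+01]), np.float64(90.0))
[-0.0036  0.0727]
[-0.0041  0.0023]
[-0.0047 -0.0446]
[-0.0033 -0.1015]
```

```bash
python3 -m creep '[[[0,-2,0,0,0,8.5,1],[0.5,-4,0,0,0,17,1],[1,-6,0,0,0,25.5,1],[1.5,-8,0,0,0,34,1],[1.9,-10,0,0,0,42.5,1]]]' 
python3 -m creep '[[[0,-2,0,0,0,8.5,1],[0,-4,0,0,0,17,1],[0,-6,0,0,0,25.5,1],[0,-6.9,0,0,0,34,1],[0,-6.9,0,0,0,42.5,1]]]' 
python3 -m creep '[[[0,0,-4,0,0,5,1],[0,0,-8,0,0,5,1],[0,0,-10,0,0,5,1],[0,0,-12,0,0,5,1],[0,0,-12,0,0,5,1]]]'
python3 - <<'E'
from h import *
p=arm.observe()['position'];print(p,toC(p),turn([.815,3.033,0]))
a=snap('side','s27');b=snap('top','t27')
cv2.imwrite('pics/m28.png',np.hstack([cv2.resize(a[160:300,220:360],None,fx=2.8,fy=2.8),cv2.resize(b[150:290,280:420],None,fx=2.8,fy=2.8)])[:,:,::-1])
E
```

```text
clock: 44.3
position: [0.442, -0.1755, 0.2433]
ee_rot: [1.961, 2.452, 0.002]
force: [-0.5, 0.4, -0.4]
width: 1.001
clock: 44.8
position: [0.4411, -0.2456, 0.2432]
ee_rot: [0.943, 2.996, 0.001]
force: [-0.6, 0.4, -0.7]
width: 0.996
clock: 45.3
position: [0.4401, -0.2429, 0.121]
ee_rot: [-0.816, -3.03, -0.003]
force: [-0.6, 0.2, -0.2]
width: 1.0
[ 0.44008034 -0.24291764  0.12104411] [-0.17985157 -0.00168198] (array([-0.17, -0.25,  0.05]), np.float64(0.3))
```

View pics/m28.png

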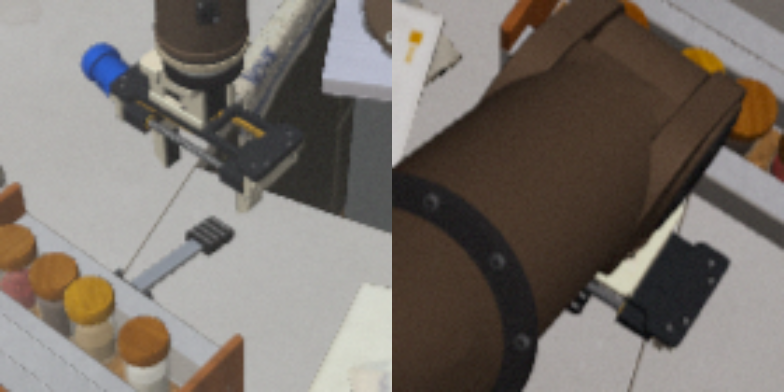

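```bash
python3 -m creep '[[[0.2,0.15,-2,0,0,0,1],[0.2,0.15,-4,0,0,0,1],[0.2,0.15,-6,0,0,0,1],[0.2,0.15,-8,0,0,0,1],[0.2,0.15,-8.8,0,0,0,1]]]' 12
python3 -m creep '[[[0,0,0,0,0,0,0],[0,0,0,0,0,0,0],[0,0,0,0,0,0,0],[0,0,0,0,0,0,0]]]' 12
python3 - <<'E'
from h import *
p=arm.observe()['position'];print(p,toC(p))
a=snap('side','s28')
cv2.imwrite('pics/m29.png',cv2.resize(a[190:290,240:340],None,fx=5,fy=5)[:,:,::-1])
E
```

```text
clock: 45.9
position: [0.4444, -0.2409, 0.0349]
ee_rot: [0.813, 3.034, 0.003]
force: [-0.8, -0.2, 0.5]
width: 0.999
clock: 46.3
position: [0.4448, -0.2405, 0.0359]
ee_rot: [0.811, 3.033, 0.003]
force: [0.5, 0.7, 0.3]
width: 0.699
[ 0.44483851 -0.24046733  0.0359204 ] [-0.17696504  0.00282493]
```

View pics/m29.png

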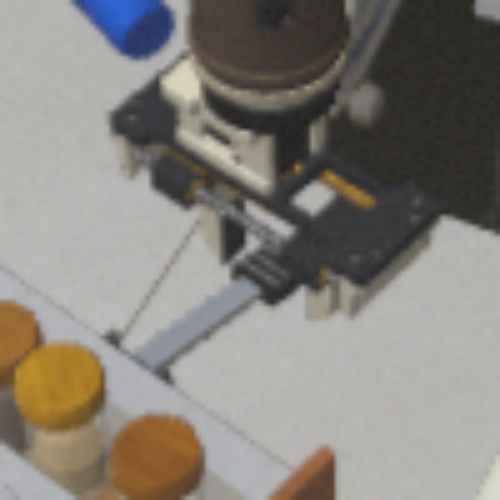

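```bash
python3 -m creep '[[[-0.2,-0.1,-0.4,0,0,0,0],[-0.2,-0.1,-0.7,0,0,0,0],[-0.2,-0.1,-0.7,0,0,0,0]]]' 12
python3 -m creep '[[[0,0,0,0,0,0,-1],[0,0,0,0,0,0,-1],[0,0,0,0,0,0,-1],[0,0,0,0,0,0,-1],[0,0,0,0,0,0,-1]]]' 12
python3 -m creep '[[[0,0,0,0,0,0,-1],[0,0,0,0,0,0,-1],[0,0,0,0,0,0,-1]]]' 30
```

```text
clock: 46.65
position: [0.4418, -0.2411, 0.0276]
ee_rot: [-0.812, -3.034, -0.004]
force: [0.6, 0.6, 0.3]
width: 0.504
clock: 47.15
position: [0.4414, -0.2426, 0.0279]
ee_rot: [-0.814, -3.034, -0.001]
force: [-2.7, -4.3, -2.6]
width: 0.389
clock: 47.45
position: [0.4414, -0.2426, 0.0279]
ee_rot: [-0.814, -3.034, -0.001]
force: [-3.2, -4.8, -2.7]
width: 0.386
```

```bash
python3 -m creep '[[[0,0,0.1,0,0,0,-1],[0,0,0.25,0,0,0,-1],[0,0,0.4,0,0,0,-1],[0,0,0.6,0,0,0,-1],[0,0,0.8,0,0,0,-1]]]' 35
python3 -m creep '[[[0,0,0.2,0,0,0,-1],[0,0,0.4,0,0,0,-1],[0,0,0.6,0,0,0,-1],[0,0,0.8,0,0,0,-1],[0,0,1,0,0,0,-1]]]'
python3 - <<'E'
from h import *
a=snap('side','s29')
cv2.imwrite('pics/m30.png',cv2.resize(a[180:340,190:350],None,fx=3,fy=3)[:,:,::-1])
E
```

```text
clock: 47.95
position: [0.4406, -0.2421, 0.0352]
ee_rot: [-0.813, -3.032, -0.002]
force: [-1.9, -5.0, -11.4]
width: 0.392
clock: 48.45
position: [0.44, -0.2418, 0.0451]
ee_rot: [-0.813, -3.031, -0.002]
force: [-2.4, -4.6, -10.3]
width: 0.392
```

View pics/m30.png

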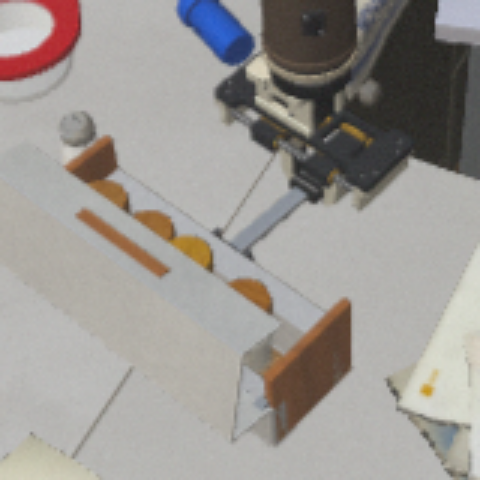

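```bash
python3 -m creep '[[[0,0,0.2,0,0,0,-1],[0,0,0.4,0,0,0,-1],[0,0,0.6,0,0,0,-1],[0,0,0.8,0,0,0,-1],[0,0,1,0,0,0,-1]]]'
python3 -m creep '[[[0,0,0.2,0,0,0,-1],[0,0,0.4,0,0,0,-1],[0,0,0.6,0,0,0,-1],[0,0,0.8,0,0,0,-1],[0,0,1,0,0,0,-1]]]'
python3 - <<'E'
from h import *
a=snap('side','s30')
cv2.imwrite('pics/m31.png',cv2.resize(a[180:340,190:350],None,fx=3,fy=3)[:,:,::-1])
E
```

```text
clock: 49.0
position: [0.4402, -0.2419, 0.0552]
ee_rot: [-0.813, -3.032, -0.002]
force: [-2.4, -5.1, -9.1]
width: 0.389
clock: 49.5
position: [0.441, -0.2424, 0.0656]
ee_rot: [-0.814, -3.033, -0.001]
force: [-1.4, -5.9, -7.7]
width: 0.384
```

View pics/m31.png

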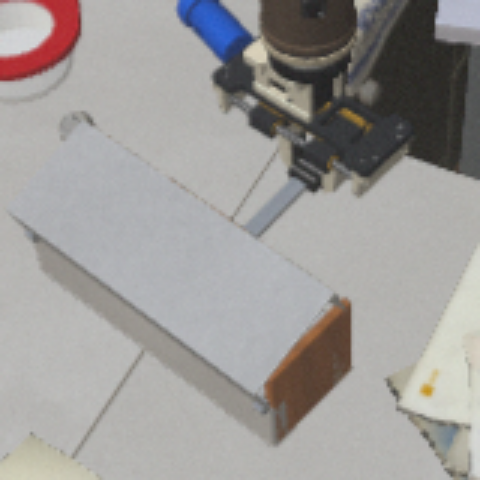

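Nearly shut; finish the last millimetres slowly until the stop is felt.

```bash
python3 -m creep '[[[0,0,0.1,0,0,0,-1],[0,0,0.2,0,0,0,-1],[0,0,0.3,0,0,0,-1],[0,0,0.4,0,0,0,-1]]]'
python3 -m creep '[[[0,0,0.1,0,0,0,-1],[0,0,0.2,0,0,0,-1]]]'
```

```text
clock: 49.95
position: [0.4415, -0.2427, 0.0697]
ee_rot: [-0.814, -3.034, -0.001]
force: [0.1, -6.1, -7.8]
width: 0.389
clock: 50.15
position: [0.4418, -0.2428, 0.0718]
ee_rot: [0.814, 3.034, 0.001]
force: [1.3, -6.8, -7.7]
width: 0.388
```

```bash
python3 -m creep '[[[0,0,0.1,0,0,0,-1],[0,0,0.2,0,0,0,-1]]]'
python3 -m creep '[[[0,0,0.1,0,0,0,-1],[0,0,0.15,0,0,0,-1]]]'
python3 - <<'E'
from h import *
a=snap('side','s31')
cv2.imwrite('pics/m32.png',cv2.resize(a[180:340,190:350],None,fx=3,fy=3)[:,:,::-1])
E
```

```text
clock: 50.35
position: [0.4417, -0.2428, 0.0724]
ee_rot: [0.814, 3.034, -0.0]
force: [8.6, -12.2, -43.0]
width: 0.393
clock: 50.55
position: [0.4415, -0.2427, 0.073]
ee_rot: [-0.813, -3.034, 0.001]
force: [9.5, -12.4, -46.0]
width: 0.386
```

View pics/m32.png

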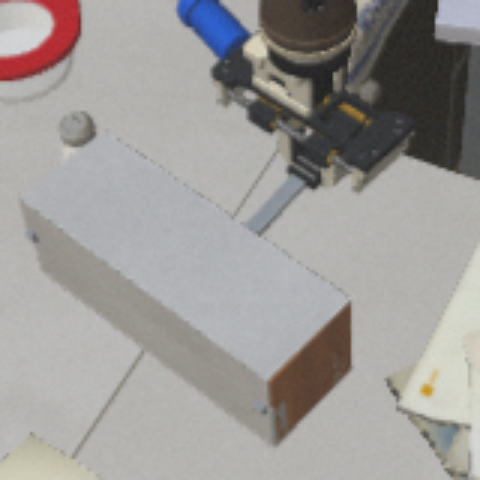

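```bash
python3 -m creep '[[[0,0,-0.1,0,0,0,-1],[0,0,-0.15,0,0,0,-0.5],[0,0,-0.15,0,0,0,0],[0,0,-0.15,0,0,0,0.4],[0,0,-0.15,0,0,0,0.6]]]'
python3 -m creep '[[[0,0,0,0,0,0,0.6],[0,0,0.5,0,0,0,0.6],[0,0,2,0,0,0,0.6],[0,0,5,0,0,0,0.6],[-1,1,9,0,0,0,0.6]]]'
python3 -m creep '[[[-1,4,3,0,0,0,0.6],[-1,8,4,0,0,0,0.6],[-1,12,4,0,0,0,0.6],[-1,16,4,0,0,0,0.6],[-1,20,4,0,0,0,0.6]]]'
python3 -m creep '[[[0,0,0,0,0,0,0.6],[0,0,0,0,0,0,0.6]]]'
python3 - <<'E'
from h import *
a=snap('side','s32');b=snap('top','t32')
cv2.imwrite('pics/m33.png',np.hstack([cv2.resize(a[180:340,190:350],None,fx=2.5,fy=2.5),cv2.resize(b[110:270,310:470],None,fx=2.5,fy=2.5)])[:,:,::-1])
a0=cv2.imread('pics/s0.png')[:,:,::-1].astype(int);b0=cv2.imread('pics/t0.png')[:,:,::-1].astype(int)
cv2.imwrite('pics/d.png',np.hstack([np.abs(a-a0).max(2),np.abs(b-b0).max(2)]).clip(0,255).astype(np.uint8)[::2,::2])
E
```

```text
clock: 51.1
position: [0.4425, -0.241, 0.0743]
ee_rot: [0.811, 3.034, 0.004]
force: [0.6, -0.2, -0.0]
width: 0.603
clock: 51.6
position: [0.4323, -0.2317, 0.1646]
ee_rot: [-0.812, -3.034, -0.002]
force: [1.2, 0.6, 0.8]
width: 0.798
clock: 52.1
position: [0.4221, -0.0297, 0.2049]
ee_rot: [0.812, 3.033, 0.005]
force: [0.3, 0.4, -0.6]
width: 0.798
clock: 52.3
position: [0.4223, -0.0306, 0.2045]
ee_rot: [0.808, 3.035, 0.004]
force: [-0.3, -0.3, -1.6]
width: 0.797
```

View pics/m33.png

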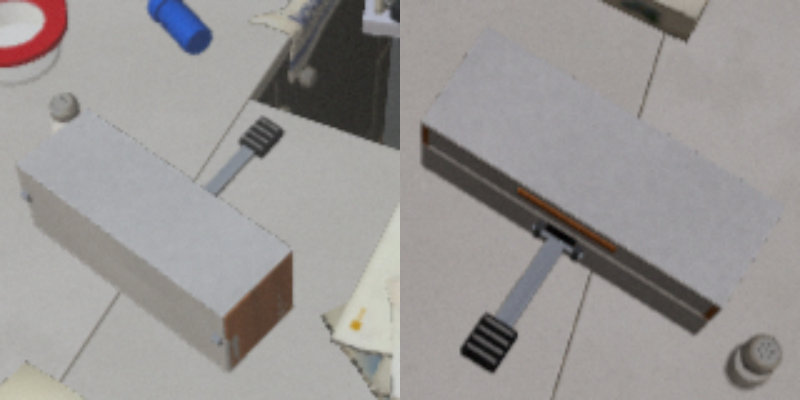

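View pics/d.png

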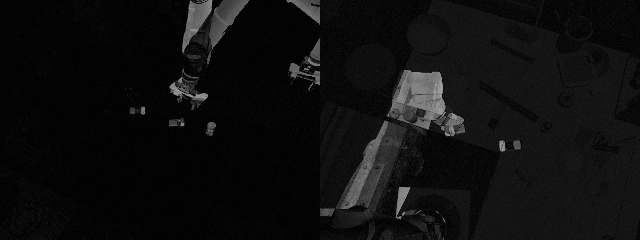

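```bash
python3 -c "
from cell import arm
print(arm.sign_off())"
```

```text
the job is handed in; nothing more can be done
None
```

I pressed the pedal to its stop, so the lid stood fully open. Then I stood the sesame, pepper and chilli jars upright in the row. The pepper and chilli jars had toppled, so I stood them on the worktop first and regripped them by the cap. The salt jar left enough room and I did not move it. Last, I pinched the pedal pad and raised it slowly to its upper stop. The job took about 52 s.

**Before closing:** in both views all four jars stood upright. Cap positions from the top camera were about 4 mm off the centre line and at most 102 mm from the middle of the row.

**After closing:** the stop was felt at the top, at about 46 N. Comparing pictures from before and after, the lid, pedal, shaker, garlic and tomato showed no visible change from the start, and the arm was clear of everything. I could not check the jars again once the lid was shut.

**Disagreements:** the arm readings put the released jars within 1 mm of the centre line, against the camera's 4 mm; both are well inside the 20 mm limit. I took the white jar to be absent. A similar-looking jar of white grains stands on the raised shelf, not the worktop, and I left it there. I gave no pedal-angle reading because the robot's state does not report one.

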